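# Load the sample carrier and hold its cover down on the locating pin

## Robot

A 6-joint arm with a two-finger parallel gripper is mounted at the origin on the work surface. World frame = base frame: x ahead of the robot, y to its left, z up, the work surface at z = 0. Lengths are in mm, angles in rad, forces in N, time in s.
With the tool pointing down it reaches from about 350 to 875 mm from the base axis. Payload 4.2 kg.
Tool frame: the origin (TCP) lies where the fingers leave the gripper's body, on its centre line; the fingertips stand 73 mm ahead of it and the grasp point (between the pads) lies 54 mm ahead of it; z points along the fingers, y is the direction in which the jaws open and shut (so a half turn about z gives the same grasp; the last joint's range is limited). The gripper opens to 85 mm and grips with 20 to 120 N. Pads are 22 mm wide; open, the fingers measure 114 mm over their backs; the gripper's body (76 mm by 85 mm) begins 54 mm behind the grasp point. The pads swing forward as they close: fully open they stand 13 mm farther back than shut.
Start: joints at [-1.088, 0.385, 0.008, 0, -1.194, -0.259], TCP at [138.728, -609.388, 303.912] pointing down, gripper open.
Joint ranges: [-3.14, 3.14], [-1.21, 2.06], [-1.07, 1.41], [-3.16, 2.05], [-2.99, -0.16], [-3.1, 3.1]. Speed limits (rad/s): [2.79, 2.79, 3.14, 3.14, 3.14, 3.14].

## Interface

Orientations are given as a unit quaternion [x, y, z, w].
In Python, from bench import arm gives the robot as it stands.
- The arm moves only by the tool apply_moves, never from a script. Its argument "increments" is a list that holds one entry, the list of rows, each a list of 7 numbers: the shift along the tool's x, y, z scaled (see below), then the turn, a rotation vector about the tool's x, y, z scaled (see below), then the gripper's target within -1 to 1 (fully open at 1, half-way at 0, shut at -1). A call has 1 to 10 rows; each row is the pose to reach, as a shift and turn from the pose commanded when the call began, along the tool's axes at that moment; what a row does not reach only later rows make up. The controller multiplies each number of a shift by 100 mm and each number of a turn by 0.5 rad. A row lasts 1/10 s, in which the tool goes at most 50 mm and 8.59 degrees, less where a joint would pass 70% of its speed; a pose out of reach is approached as far as the arm can. A call with a number of a shift or a turn outside -1 to 1 is refused whole. A call with a gripper value outside its range is refused whole. The fingers move at their own pace and stop on an object; the grip force is fixed at half the most. Time passes only in rows, so rows that repeat a pose let the fingers close. It gives the time, the measured TCP pose, the force and the opening at its end, in the units of the state.
- arm.read_state(): the state, without advancing time (a new reading comes with each control period).
- arm.get_image(name): name is "side" or "top"; returns a dict with "img" (384x512x3 uint8, red, green, blue), "fx", "fy", "cx", "cy" (pixels), "k1" (the pictures are not rectified: a ray, as slopes to the right and down, at radius r is drawn at 1 + k1 r^2 times it, then the intrinsics apply), "pose" (4x4, takes a point from camera to world coordinates). Camera axes: x right, y up, looking along -z (the intrinsics and any distortion apply to the point x, -y, -z); pixel columns grow to the right and rows downward; lengths in mm; the calibration is good to about 2 mm. A picture is of the moment at which its call begins. There is no depth.
- arm.job_done(): hands the job in, once; it reports no verdict.
Trained networks look in a picture, given as the dict that the camera call returned (one of the last four; its "shot" number tells which), for a name from the list of things; names that differ only in an ending like _2 or _b are one class to them, and where a whole thing is asked for, a point or a joint stands for the part that bears it (a point fixed in the world has none). Each returns a list of dicts, best first, with "conf" (0 to 1); they miss things now and then, are a little off and sometimes report something else, mostly with a low value. They report only what shows in the picture. A call takes as long as a camera call.
- arm.outline_of(label, picture): "pixels" (384x512 bool, what is visible of it) and "box" ([centre column, centre row, width, height] in pixels, round what is visible of it).
- arm.mark_of(label, picture): "at" ([column, row] in pixels: a listed point, or the origin of a listed thing).
The state is a dict: "clock": time; "joints": joint angles; "joint_vel": joint speeds; "joint_efforts": joint torques, N m; "position": TCP position; "ee_rot": TCP orientation; "contact_force": force on the tool from outside, world axes, zero at the start; "wrist_torque": the same for the moment, N m; "gripper_width": finger opening in mm.
Only numpy, scipy, OpenCV 4.12 (cv2) and the standard library are available. Lean on these libraries where they do the work, as an engineer would, in place of code of your own. Each camera call takes 0.05 s, during which the arm holds its last target.

## Task

Stand the two loose amber sample jars upright in the carrier's two empty places (green discs), so that the row is complete, leaving the other jars and everything else on the bench where they are. Then lift the white cover by its orange handle, bring it square over the carrier, move it about until its hidden bore drops onto the locating pin, and press it fully down against the spring rails; never let the jars or the cover fall. Finish while still holding the cover pressed fully home: do not let go of it.

Things in the scene. Friction and masses are not known exactly. Their poses are not given: they have to be found in the camera images.
- carrier: Sample carrier fixed to the bench: grey plate 64 x 212 x 5 mm, long along its y; origin under its centre on the bench, z up. On it one row along y of five square places, 31 mm inside, centres at y = -68, -34, 0, 34, 68 mm, floor 5 mm and lips 14 mm above the bench; the middle one holds the locating pin. At each end (y = +-98 mm) a blue spring rail 44 mm (x) by 9 mm (y) sticks up to 77 mm.
- pin_tip (a point): tip of the carrier's locating pin, on its axis, 100 mm above the bench; axes as the carrier's. Steel pin of 12 mm diameter from 70 to 94 mm above the bench, tapering to 5 mm at the tip; below 70 mm a dark shoulder of 22 mm diameter, the cover's hard stop.
- spring_rails (a joint): how far the two blue spring rails are pressed down together, m: 0 = up (tops 77 mm above the bench), about 0.007 = cover fully home on the pin's shoulder. The springs carry the cover's own weight; 6 to 9 N more push is needed at the bottom, and they rise again when let go.
- cover_bore (a point): mouth of the blind bore (15 mm diameter, 36 mm deep, upward) in the centre of the cover's underside. Cover: white plate 64 x 216 x 8 mm, long along y, 0.19 to 0.33 kg, with an orange handle; z up. At the start it lies flat on the bench, long axis roughly along world y. Its underside is 77 mm above the bench lying on the rails, 70 mm fully home. Either way round will do.
- cover_handle (a point): grasp point of the cover's orange block handle, 46 mm above the cover's underside, over the bore; the handle is 28 mm wide along its x, 60 mm long along its y; its top is 14 mm above this point, the plate's top 38 mm below it
- jar_a_mid (a point): centre (half-way up, 31 mm above its foot) of an amber sample jar with white cap, 26 mm diameter, 62 mm tall, about 60 g, standing on the bench, to be put into the carrier
- jar_b_mid (a point): centre (half-way up, 31 mm above its foot) of an amber sample jar with white cap, 26 mm diameter, 62 mm tall, about 60 g, standing on the bench, to be put into the carrier
- jar_c_mid (a point): centre (half-way up, 31 mm above its foot) of an amber sample jar with white cap, 26 mm diameter, 62 mm tall, about 60 g, already standing in the carrier, to stay there
- jar_d_mid (a point): centre (half-way up, 31 mm above its foot) of an amber sample jar with white cap, 26 mm diameter, 62 mm tall, about 60 g, already standing in the carrier, to stay there
- gap_1_floor (a point): floor centre of an empty place of the carrier's row, marked by a flat green disc of 24 mm; 5 mm above the bench; which places are empty varies
- gap_2_floor (a point): floor centre of an empty place of the carrier's row, marked by a flat green disc of 24 mm; 5 mm above the bench; which places are empty varies
- reagent: amber reagent bottle with blue cap, 60 mm diameter, 130 mm tall, loose, a bystander to leave alone; origin under its centre
- beaker: glass beaker, 66 mm diameter, 80 mm tall, loose, a bystander to leave alone; origin under its centre
- spare_collar: brass ring 44 mm diameter, 14 mm tall, loose, a bystander to leave alone; origin under its centre
- mouse: grey computer mouse 100 x 60 x 26 mm, loose, a bystander to leave alone; origin under its centre

How it is judged (in metres and radians):
On the way, in this order (a step that is already met when the one before it is completed fails the run):
1. both loose jars stand upright in the empty places, let go ((((horizontal distance between jar_a_mid and gap_1_floor below 0.007 m and z of jar_a_mid in the frame of carrier below 0.04 m and angle between jar_a_mid's own z axis and vertical below 0.12 rad) and (horizontal distance between jar_b_mid and gap_2_floor below 0.007 m and z of jar_b_mid in the frame of carrier below 0.04 m and angle between jar_b_mid's own z axis and vertical below 0.12 rad)) or ((horizontal distance between jar_a_mid and gap_2_floor below 0.007 m and z of jar_a_mid in the frame of carrier below 0.04 m and angle between jar_a_mid's own z axis and vertical below 0.12 rad) and (horizontal distance between jar_b_mid and gap_1_floor below 0.007 m and z of jar_b_mid in the frame of carrier below 0.04 m and angle between jar_b_mid's own z axis and vertical below 0.12 rad))) and contact force between the fingers and jar_a below 0.1 N and contact force between the fingers and jar_b below 0.1 N), for 0.2 s.
2. the cover has dropped onto the pin, square with the carrier (horizontal distance between cover_bore and carrier below 0.004 m and z of cover_bore in the frame of carrier below 0.08 m and angle between the y axis of cover_bore and the y axis of carrier, either way round below 0.12 rad and angle between cover_bore's own z axis and vertical below 0.08 rad), for 0.1 s.
At the end, for the whole second after the job is handed in: Four jars upright in their places (loose ones within 7 mm of a green disc, one each). Cover on the pin: bore within 4 mm of its axis, square within 0.12 rad, level, underside below 72.5 mm, rails pressed over 5 mm, held there by the robot ((((horizontal distance between jar_a_mid and gap_1_floor below 0.007 m and z of jar_a_mid in the frame of carrier below 0.04 m and angle between jar_a_mid's own z axis and vertical below 0.12 rad) and (horizontal distance between jar_b_mid and gap_2_floor below 0.007 m and z of jar_b_mid in the frame of carrier below 0.04 m and angle between jar_b_mid's own z axis and vertical below 0.12 rad)) or ((horizontal distance between jar_a_mid and gap_2_floor below 0.007 m and z of jar_a_mid in the frame of carrier below 0.04 m and angle between jar_a_mid's own z axis and vertical below 0.12 rad) and (horizontal distance between jar_b_mid and gap_1_floor below 0.007 m and z of jar_b_mid in the frame of carrier below 0.04 m and angle between jar_b_mid's own z axis and vertical below 0.12 rad))) and horizontal distance between cover_bore and carrier below 0.004 m and z of cover_bore in the frame of carrier below 0.0725 m and angle between the y axis of cover_bore and the y axis of carrier, either way round below 0.12 rad and angle between cover_bore's own z axis and vertical below 0.08 rad and value of joint spring_rails above 0.005 m and contact force between any of the arm, the fingers and cover above 1 N and distance of each of jar_c_mid, jar_d_mid from where it was at the start of the episode below 0.01 m and angle between each of jar_c_mid, jar_d_mid's own z axis and vertical below 0.12 rad); the arm keeps its last pose, push and grip.
It fails at once if a bystander or a jar already in the carrier is displaced (distance of any of reagent, beaker, spare_collar, mouse from where it was at the start of the episode above 0.03 m or distance of any of jar_c_mid, jar_d_mid from where it was at the start of the episode above 0.025 m).
It fails at once if a jar is knocked over (angle between any of jar_a_mid, jar_b_mid, jar_c_mid, jar_d_mid's own z axis and vertical above 0.8 rad).
It fails at once if a loose jar or the cover is let fall from a height ((height (world z) of jar_a_mid above 0.055 m and contact force between anything else and jar_a below 0.001 N) or (height (world z) of jar_b_mid above 0.055 m and contact force between anything else and jar_b below 0.001 N) or (height (world z) of cover_bore above 0.11 m and contact force between anything else and cover below 0.001 N)).
It also fails if it takes over 64 s, if anything falls off the work surface, if the arm or the gripper's body presses on something with over 40 N, if the wrist force passes 120 N, or if a joint passes its speed limit or range.

## Working session

There is one attempt and no reset: what is moved stays moved. The work goes in short steps, Python scripts to look and compute and a tool call to move; the robot and the scene stay as the last step left them, time stands still between calls to the robot, and variables do not carry over. Pictures are saved under pics/ and viewed, and the job is handed in when it is done.

Besides the shell and the picture viewer there is one more tool, called after ">>>" as name([rows], argument=value, ...), one row to a line, values as JSON. apply_moves: Moves the arm, as the interface text tells. Shifts and turns lie within -1 to 1; 1 stands for 100 mm of shift or 0.5 rad of turn. Its arguments: {"type":"object","properties":{"increments":{"type":"array"}},"required":["increments"]}

```bash
mkdir -p pics; ls
cat > h.py <<'E'
import numpy as np, cv2
from bench import arm
from scipy.spatial.transform import Rotation as R
def save(p,n): cv2.imwrite('pics/'+n,cv2.cvtColor(p['img'],cv2.COLOR_RGB2BGR))
def at_z(p,uv,z):
    """pixel -> world point at height z"""
    xd=np.array([(uv[0]-p['cx'])/p['fx'],(uv[1]-p['cy'])/p['fy']])
    x=xd.copy()
    for _ in range(30): x=xd/(1+p['k1']*(x@x))
    T=np.array(p['pose']); d=T[:3,:3]@np.array([x[0],-x[1],-1]); o=T[:3,3]
    return o+d*(z-o[2])/d[2]
def proj(p,P):
    T=np.array(p['pose']); c=T[:3,:3].T@(np.array(P)-T[:3,3])
    x=np.array([c[0],-c[1]])/-c[2]; x=x*(1+p['k1']*(x@x))
    return np.array([p['fx']*x[0]+p['cx'],p['fy']*x[1]+p['cy']])
E
python3 - <<'E'
from h import *
print(arm.read_state())
for n in ['top','side']:
    p=arm.get_image(n); save(p,n+'0.png'); print(n,p['fx'],p['k1'],np.round(p['pose'],3).tolist())
    for l,z in [('jar_a_mid',31),('jar_c_mid',36),('gap_1_floor',5),('carrier',0),('pin_tip',100),('cover_handle',46),('cover_bore',0),('reagent',0),('beaker',0),('spare_collar',0),('mouse',0)]:
        for m in arm.mark_of(l,p): print(l,np.round(m['at'],1),round(m['conf'],2),np.round(at_z(p,m['at'],z),1))
E
```

```text
pics
{'clock': 0.0, 'joints': array([-1.08840541e+00,  3.85553095e-01,  6.60670265e-03, -5.11886264e-04,
       -1.19401596e+00, -2.58576388e-01]), 'joint_vel': array([-1.78326990e-03, -5.86662322e-04,  1.42166632e-03,  7.95189883e-04,
       -8.14379766e-05,  3.46680870e-04]), 'joint_efforts': array([ 5.48974617e-05, -3.92291451e+01,  1.88400739e+01,  4.18587416e+00,
       -4.58436363e-03,  1.03357553e-05]), 'position': array([ 138.63215113, -608.9810339 ,  302.81411309]), 'ee_rot': array([-1.11579931e-01,  9.93754844e-01,  1.09566488e-03, -1.70375275e-04]), 'contact_force': array([-0.25563518, -0.34488269,  0.78940801]), 'wrist_torque': array([ 0.00824994, -0.00488943,  0.02340208]), 'gripper_width': 85.28271519105114}
top 438.01591556485516 -0.10557699003537588 [[-0.028, 0.998, -0.061, 521.357], [-1.0, -0.028, -0.009, 60.374], [-0.011, 0.061, 0.998, 1079.885], [0.0, 0.0, 0.0, 1.0]]
jar_a_mid [325.6 234.9] 0.53 [474.1 -84.5  31. ]
jar_c_mid [218.8 203.4] 0.57 [556.3 168.3  36. ]
gap_1_floor [264.2 202.2] 0.5 [557.2  59.9   5. ]
carrier [230.9 205.4] 0.74 [551.8 142.3   0. ]
carrie
[... 593 characters left out ...]
74.0617108720597 -0.015012909230294826 [[0.708, 0.368, -0.603, -56.038], [-0.707, 0.355, -0.612, -590.05], [-0.012, 0.859, 0.512, 633.953], [0.0, 0.0, 0.0, 1.0]]
jar_a_mid [268.7 259.9] 0.77 [471.  -78.4  31. ]
jar_c_mid [217.9 194.9] 0.56 [556.7 175.2  36. ]
jar_c_mid [288.9 193.9] 0.46 [678.9  55.1  36. ]
carrier [227.5 209. ] 0.83 [566.9 154.4   0. ]
pin_tip [239.1 203.6] 0.74 [499.2  34.9 100. ]
pin_tip [225.6 176.1] 0.58 [557.6 143.5 100. ]
cover_handle [409.7 287.2] 0.78 [ 578.8 -325.    46. ]
cover_bore [404.7 305. ] 0.71 [ 579.6 -322.1    0. ]
beaker [293.7 190.7] 0.73 [743.6  95.6   0. ]
spare_collar [324.7 210.6] 0.75 [725.7 -19.9   0. ]
mouse [150.3 176.8] 0.82 [526.6 427.1   0. ]
```

View pics/top0.png

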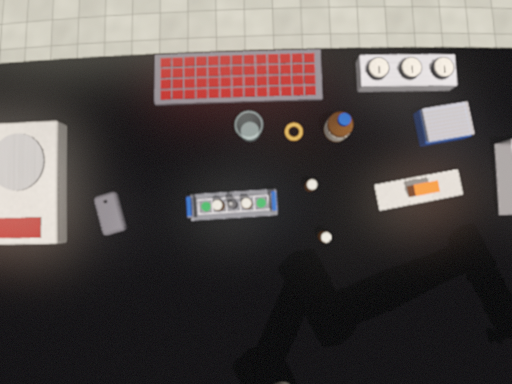

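View pics/side0.png

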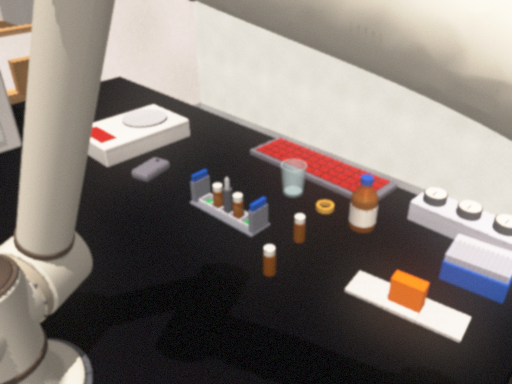

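Run:
```python
import cv2
a=cv2.imread('pics/top0.png')[150:270,170:350]; cv2.imwrite('pics/top0z.png',cv2.resize(a,None,fx=4.4,fy=4.4,interpolation=cv2.INTER_CUBIC))
a=cv2.imread('pics/side0.png')[140:280,150:340]; cv2.imwrite('pics/side0z.png',cv2.resize(a,None,fx=4.2,fy=4.2,interpolation=cv2.INTER_CUBIC))
```

```text
(no output)
```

View pics/top0z.png

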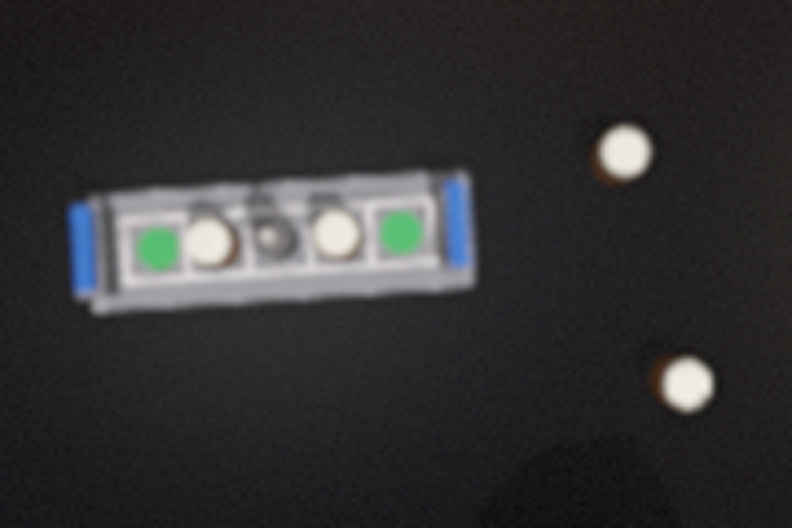

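View pics/side0z.png

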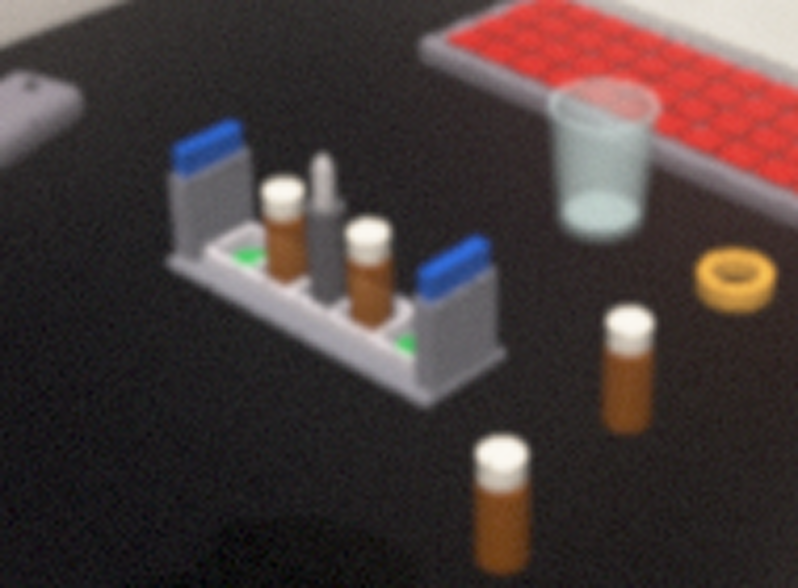

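```bash
cat >> h.py <<'E'
from scipy.optimize import least_squares
def comps(mask,minA=15):
    n,l,s,c=cv2.connectedComponentsWithStats(mask.astype(np.uint8))
    return [(c[i],s[i,4]) for i in range(1,n) if s[i,4]>=minA]
def hullc(p,P):
    q=np.array([proj(p,a) for a in P],np.float32)*16
    m=cv2.moments(cv2.convexHull(q)); return np.array([m['m10'],m['m01']])/m['m00']/16, m['m00']/256
def cyl(x,y,r,z0,z1):
    t=np.linspace(0,2*np.pi,24,endpoint=False)
    return [(x+r*np.cos(a),y+r*np.sin(a),z) for a in t for z in(z0,z1)]
E
python3 - <<'E'
from h import *
for n in ['top','side']:
    p=arm.get_image(n); im=p['img'].astype(int); r,g,b=im[...,0],im[...,1],im[...,2]
    hsv=cv2.cvtColor(p['img'],cv2.COLOR_RGB2HSV).astype(int)
    print(n)
    for nm,m in [('green',(g>r*1.4)&(g>b*1.3)&(g>60)),('blue',(b>r*1.5)&(b>g*1.2)&(b>70)),('white',(hsv[...,1]<50)&(hsv[...,2]>150)),('orange',(r>180)&(g>60)&(g<150)&(b<60))]:
        for c,a in comps(m,8):
            print(nm,np.round(c,1),a)
    for l in ['cover_bore','cover_handle','jar_a_mid','jar_c_mid','carrier']:
        for o in arm.outline_of(l,p): print(l,round(o['conf'],2),np.round(o['box'],1),o['pixels'].sum())
E
```

```text
top
green [260.7 202.3] 63
green [205.4 206. ] 61
blue [428.7 132.2] 382
blue [344.  118.5] 143
blue [273.4 200.1] 100
blue [188.1 205.6] 125
white [242.6  25.6] 26501
white [240.5  77.8] 1209
white [407.8  69.9] 2946
white [447.7 121.1] 1583
white [ 29.9 176.7] 6347
white [249.5 130.8] 244
white [336.7 137.7] 19
white [504.2 176.8] 1033
white [417.1 189.6] 1913
white [311.7 184.1] 94
white [233.  205.5] 1385
white [109.2 214.5] 533
white [230.4 203.4] 13
white [325.8 236.9] 95
orange [309.5  79.8] 19
orange [285.9  80.4] 14
orange [297.7  81. ] 16
orange [164.8  85.4] 11
orange [310.1  90.2] 33
orange [249.5  91.8] 33
orange [261.9  91.7] 33
orange [273.6  90.8] 36
orange [286.1  90.5] 34
orange [297.9  90.4] 36
orange [189.   93.8] 45
orange [200.9  93.4] 37
orange [212.9  92.8] 39
orange [225.   92.5] 37
orange [237.3  92.6] 33
orange [165.3  94.1] 29
orange [177.1  94.1] 38
cover_bore 0.58 [417.9 188.8  90.1  37.1] 2187
cover_handle 0.87 [418.1 189.5  87.1  40.8] 2131
jar_c_mid 0.63 [219.1 204.7  11.9   7.7] 64
carrier 0.87 [231.6 205.1  90.1  28.8] 1935
side
green [209.  200.4] 
[... 638 characters left out ...]

white [  9.3 348.9] 855
white [ 74.  373.1] 462
white [ 48.8 382.4] 19
orange [101.  134.9] 71
orange [276.2 151.1] 146
orange [285.6 147.9] 14
orange [310.6 163.6] 66
orange [318.4 160.4] 12
orange [338.5 176.8] 321
orange [374.5 186.9] 15
orange [365.6 192.5] 54
orange [407.3 292.2] 803
cover_bore 0.85 [405.2 306.9 123.9  69.5] 3746
cover_bore 0.59 [231.3 201.4  79.   68.7] 2223
cover_handle 0.9 [407.4 304.6 125.6  72.5] 3903
jar_a_mid 0.94 [269.9 259.7  15.   34.2] 376
jar_a_mid 0.25 [229.2 202.6  79.9  70.4] 2267
jar_c_mid 0.63 [217.4 192.7  11.   28. ] 226
jar_c_mid 0.23 [148.6 169.9  39.   17.6] 572
carrier 0.95 [228.2 202.2  76.7  66.1] 2019
carrier 0.45 [235.5 205.9  11.   26.3] 234
```

Run:
```python
from h import *
P={n:arm.get_image(n) for n in ['top','side']}
for nm,t,s,so in [('A',(325.8,236.9),(268.9,249.4),(269.9,259.7)),('B',(311.7,184.1),(299.4,217.6),None)]:
    for use in ['top','side','both']:
        def f(v):
            e=[]
            if use!='side': e+=list(hullc(P['top'],cyl(v[0],v[1],13,48,62))[0]-t)
            if use!='top': e+=list(hullc(P['side'],cyl(v[0],v[1],13,48,62))[0]-s)
            return e
        r=least_squares(f,[480,-50]); print(nm,use,r.x.round(1),r.fun.round(2),[hullc(P[c],cyl(*r.x,13,48,62))[1].round() for c in P])
def box(c,x,y,hx,hy,z0,z1):
    R2=np.array([[np.cos(c[2]),-np.sin(c[2])],[np.sin(c[2]),np.cos(c[2])]])
    return [(*(c[:2]+R2@np.array([x+sx*hx,y+sy*hy])),z) for sx in(-1,1) for sy in(-1,1) for z in(z0,z1)]
def gp(c,x,y,z): return box(c,x,y,0,0,z,z)[0]
obs={'top':dict(g=[(205.4,206),(260.7,202.3)],b=[(188.1,205.6),(273.4,200.1)]),'side':dict(g=[],b=[(198.8,174.4),(257.5,203.1)])}
for use in [['top'],['side'],['top','side']]:
    def f(v):
        e=[]
        for c in use:
            for i,sg in enumerate((1,-1)):
                if obs[c]['g']: e+=list(proj(P[c],gp(v,0,sg*68,5))-obs[c]['g'][i])
                e+=list(hullc(P[c],box(v,0,sg*98,22,4.5,v[3],77))[0]-obs[c]['b'][i])
        return e+[(v[3]-66)*0.02]
    r=least_squares(f,[555,130,0,66]); print(use,r.x.round(3),r.fun.round(2))
    c=r.x; print([np.round(gp(c,0,y,5),1) for y in(-68,68)])
    for k in P: print(k,'pin proj',proj(P[k],(c[0],c[1],100)).round(1))
# cover
# white+orange hull of plate: corners via minAreaRect
p=P['top'];o=[o for o in arm.outline_of('cover_handle',p)][0]
im=p['img'].astype(int); m=((im[...,0]>110)&o['pixels']).astype(np.uint8)
cn=max(cv2.findContours(m,0,2)[0],key=cv2.contourArea); rect=cv2.minAreaRect(cn); print(rect)
print([at_z(p,q,8).round(1)[:2] for q in cv2.boxPoints(rect)])
p=P['top']; r_,g_,b_=[im[...,i] for i in range(3)]
mo=(r_>150)&(b_<90)&(r_>g_*1.4); mo[:150]=0; mo[:,:380]=0
cn=max(cv2.findContours(mo.astype(np.uint8),0,2)[0],key=cv2.contourArea); rect=cv2.minAreaRect(cn); print('orange',rect,at_z(p,rect[0],60).round(1))
print([at_z(p,q,60).round(1)[:2] for q in cv2.boxPoints(rect)])
```

```text
Traceback (most recent call last):
AttributeError: 'float' object has no attribute 'round'
```

```bash
cat > fit.py <<'E'
from h import *
def box(c,x,y,hx,hy,z0,z1):
    R2=np.array([[np.cos(c[2]),-np.sin(c[2])],[np.sin(c[2]),np.cos(c[2])]])
    return [(*(np.array(c[:2])+R2@np.array([x+sx*hx,y+sy*hy])),z) for sx in(-1,1) for sy in(-1,1) for z in(z0,z1)]
def gp(c,x,y,z): return box(c,x,y,0,0,z,z)[0]
E
python3 - <<'E'
from fit import *
P={n:arm.get_image(n) for n in ['top','side']}
for nm,t,s,so in [('A',(325.8,236.9),(268.9,249.4),(269.9,259.7)),('B',(311.7,184.1),(299.4,217.6),None)]:
    for use in ['top','side','both']:
        def f(v):
            e=[]
            if use!='side': e+=list(hullc(P['top'],cyl(v[0],v[1],13,48,62))[0]-t)
            if use!='top': e+=list(hullc(P['side'],cyl(v[0],v[1],13,48,62))[0]-s)
            return e
        r=least_squares(f,[480,-50],diff_step=1e-3); print(nm,use,r.x.round(1),r.fun.round(2),[round(hullc(P[c],cyl(*r.x,13,48,62))[1]) for c in P])
obs={'top':dict(g=[(205.4,206),(260.7,202.3)],b=[(188.1,205.6),(273.4,200.1)]),'side':dict(g=[],b=[(198.8,174.4),(257.5,203.1)])}
for use in [['top'],['side'],['top','side']]:
    def f(v):
        e=[]
        for c in use:
            for i,sg in enumerate((1,-1)):
                if obs[c]['g']: e+=list(proj(P[c],gp(v,0,sg*68,5))-obs[c]['g'][i])
                e+=list(hullc(P[c],box(v,0,sg*98,22,4.5,v[3],77))[0]-obs[c]['b'][i])
        return e+[(v[3]-66)*0.02]
    r=least_squares(f,[555,130,0.05,66],diff_step=1e-3); print(use,r.x.round(3),r.fun.round(2))
    c=r.x; print([np.round(gp(c,0,y,5),1) for y in(-68,68)])
    for k in P: print(k,'pin proj',proj(P[k],(c[0],c[1],100)).round(1))
p=P['top'];o=[o for o in arm.outline_of('cover_handle',p)][0]
im=p['img'].astype(int); m=((im[...,0]>110)&o['pixels']).astype(np.uint8)
cn=max(cv2.findContours(m,0,2)[0],key=cv2.contourArea); rect=cv2.minAreaRect(cn); print(rect)
print([at_z(p,q,8).round(1)[:2] for q in cv2.boxPoints(rect)])
r_,g_,b_=[im[...,i] for i in range(3)]
mo=(r_>150)&(b_<90)&(r_>g_*1.4); mo[:150]=0; mo[:,:380]=0
cn=max(cv2.findContours(mo.astype(np.uint8),0,2)[0],key=cv2.contourArea); rect=cv2.minAreaRect(cn); print('orange',rect,at_z(p,rect[0],60).round(1))
print([at_z(p,q,60).round(1)[:2] for q in cv2.boxPoints(rect)])
E
```

```text
A top [470.5 -81.4] [0. 0.] [106, 162]
A side [473.4 -76.7] [ 0. -0.] [106, 160]
A both [471.3 -79.5] [-0.84 -0.32  0.29  1.11] [106, 161]
B top [594.8 -52.6] [-0.  0.] [104, 130]
B side [598.5 -47.2] [-0.  0.] [103, 128]
B both [595.5 -50.7] [-0.81 -0.27  0.34  1.22] [103, 130]
['top'] [5.54972e+02 1.36694e+02 3.80000e-02 8.05710e+01] [ 0.04 -0.23  0.06  0.2  -0.11 -0.12  0.01  0.14  0.29]
[array([557.5,  68.7,   5. ]), array([552.4, 204.6,   5. ])]
top pin proj [229.9 202.7]
side pin proj [226.7 177.5]
['side'] [5.54766e+02 1.38463e+02 4.10000e-02 6.60540e+01] [ 0.  0. -0. -0.  0.]
[array([557.6,  70.5,   5. ]), array([552. , 206.4,   5. ])]
top pin proj [229.1 202.9]
side pin proj [226.1 177.3]
['top', 'side'] [5.54725e+02 1.37202e+02 3.80000e-02 6.74800e+01] [-0.16 -0.1   0.32  0.39 -0.31 -0.04 -0.27  0.3   0.38 -0.12  0.3   0.
  0.03]
[array([557.3,  69.3,   5. ]), array([552.1, 205.2,   5. ])]
top pin proj [229.7 202.9]
side pin proj [226.5 177.5]
((418.15826416015625, 189.3157196044922), (25.225133895874023, 86.11486053466797), 78.53046417236328)
[array([ 590.5, -210.5]), array([ 627.5, -427.6]), array([ 565.2, -437. ]), array([ 529.3, -220.4])]
orange ((425.0481872558594, 187.7527313232422), (8.887825012207031, 24.137462615966797), 79.2156982421875) [ 578.4 -320.8   60. ]
[array([ 584.3, -290.3]), array([ 593.4, -348.5]), array([ 572.6, -351.4]), array([ 563.6, -293.3])]
```

```bash
cat > plan.py <<'E'
from h import *
import json,math,sys
def start():
    s=arm.read_state(); return np.array(s['position']),R.from_quat(s['ee_rot'])
def yawR(th): # tool down, tool y at world angle th
    y=np.array([np.cos(th),np.sin(th),0]); z=np.array([0,0,-1.]); return R.from_matrix(np.stack([np.cross(y,z),y,z],1))
def plan(p,q,tp,th,n=None,dec=2):
    """split move to tcp tp, jaw angle th into calls; prints final-row of each call"""
    tq=yawR(th); rv=(q.inv()*tq).as_rotvec(); tp=np.array(tp,float)
    if n is None:
        n=1
    while True:
        P,Q=p.copy(),q; out=[];ok=True
        for i in range(n):
            P1=p+(tp-p)*(i+1)/n; Q1=q*R.from_rotvec(rv*(i+1)/n)
            d=Q.inv().apply(P1-P)/100; w=(Q.inv()*Q1).as_rotvec()/.5
            d=d.round(dec); w=w.round(dec+1)
            if abs(np.r_[d,w]).max()>1: ok=False;break
            out.append((d,w)); P=P+Q.apply(d*100); Q=Q*R.from_rotvec(w*.5)
        if ok: break
        n+=1
    for d,w in out:
        nr=max(np.linalg.norm(d)*100/50,np.linalg.norm(w)*.5/.15)
        print('d',d.tolist(),'w',w.tolist(),'rows>=%.2f'%nr)
    print('end',P.round(2),'y angle',round(math.degrees(math.atan2(*Q.apply([0,1,0])[[1,0]])),2))
    return P,Q
E
python3 - <<'E'
from plan import *
p,q=np.array([138.728,-609.388,303.912]),R.from_quat([-0.11158,.99375,0,0])
plan(p,q,[471,-80.5,200],np.pi+0.038)
E
```

```text
d [-0.63, 0.63, 0.15] w [0.0, 0.0, -0.396] rows>=1.81
d [-0.74, 0.5, 0.15] w [0.0, 0.0, -0.396] rows>=1.81
d [-0.83, 0.34, 0.15] w [0.0, 0.0, -0.395] rows>=1.82
d [-0.87, 0.17, 0.14] w [0.0, 0.0, -0.396] rows>=1.79
d [-0.89, -0.01, 0.15] w [0.0, 0.0, -0.396] rows>=1.81
d [-0.88, -0.18, 0.15] w [0.0, 0.0, -0.396] rows>=1.82
d [-0.82, -0.35, 0.15] w [0.0, 0.0, -0.395] rows>=1.81
end [471.27 -80.52 199.91] y angle -177.83
```

>>> apply_moves([
  [[-0.31, 0.31, 0.07, 0, 0, -0.198, 1], [-0.63, 0.63, 0.15, 0, 0, -0.396, 1]],
])

```text
clock: 2.25
position: [186.2, -533.8, 288.4]
ee_rot: [-0.21, 0.978, -0.0, 0.0]
contact_force: [2.1, -1.1, -0.2]
gripper_width: 85.5
```

>>> apply_moves([
  [[-0.37, 0.25, 0.07, 0, 0, -0.198, 1], [-0.74, 0.5, 0.15, 0, 0, -0.396, 1]],
])

```text
clock: 2.45
position: [233.8, -456.7, 273.8]
ee_rot: [-0.307, 0.952, -0.0, 0.0]
contact_force: [0.4, -0.8, -0.0]
gripper_width: 85.4
```

>>> apply_moves([
  [[-0.41, 0.17, 0.07, 0, 0, -0.198, 1], [-0.83, 0.34, 0.15, 0, 0, -0.395, 1], [-0.83, 0.34, 0.15, 0, 0, -0.395, 1]],
])

```text
clock: 2.75
position: [282.5, -378.6, 258.4]
ee_rot: [-0.401, 0.916, 0.001, 0.0]
contact_force: [-0.3, -0.9, -0.2]
gripper_width: 85.4
```

Run:
```python
from plan import *
p,q=start(); print(p)
plan(p,q,[471,-80.5,170],np.pi+0.038)
```

```text
[ 282.46791829 -378.55793779  258.39279527]
d [-0.87, 0.16, 0.22] w [0.001, 0.001, -0.392] rows>=1.82
d [-0.88, -0.01, 0.22] w [0.0, 0.0, -0.392] rows>=1.81
d [-0.86, -0.19, 0.22] w [0.001, 0.001, -0.392] rows>=1.82
d [-0.81, -0.34, 0.23] w [0.0, 0.0, -0.392] rows>=1.82
end [470.56 -80.53 169.57] y angle -177.83
```

>>> apply_moves([
  [[-0.43, 0.08, 0.11, 0, 0, -0.196, 1], [-0.87, 0.16, 0.22, 0, 0, -0.392, 1]],
])

```text
clock: 2.95
position: [329.4, -307.6, 237.2]
ee_rot: [-0.486, 0.874, -0.001, 0.0]
contact_force: [0.9, -0.2, -0.7]
gripper_width: 85.3
```

>>> apply_moves([
  [[-0.44, 0, 0.11, 0, 0, -0.196, 1], [-0.88, -0.01, 0.22, 0, 0, -0.392, 1]],
])

```text
clock: 3.15
position: [377.0, -232.6, 215.0]
ee_rot: [-0.57, 0.822, -0.001, 0.0]
contact_force: [1.4, 0.0, 0.1]
gripper_width: 85.5
```

>>> apply_moves([
  [[-0.43, -0.1, 0.11, 0, 0, -0.196, 1], [-0.86, -0.19, 0.22, 0, 0, -0.392, 1]],
])

```text
clock: 3.35
position: [425.6, -158.7, 193.1]
ee_rot: [-0.648, 0.762, -0.001, 0.0]
contact_force: [-0.2, -0.3, 0.4]
gripper_width: 85.5
```

>>> apply_moves([
  [[-0.4, -0.17, 0.11, 0, 0, -0.196, 1], [-0.81, -0.34, 0.23, 0, 0, -0.392, 1], [-0.81, -0.34, 0.23, 0, 0, -0.392, 1], [-0.81, -0.34, 0.23, 0, 0, -0.392, 1]],
])

```text
clock: 3.75
position: [471.8, -85.2, 169.6]
ee_rot: [0.718, -0.696, -0.0, 0.0]
contact_force: [0.0, -0.1, -0.2]
gripper_width: 85.1
```

Run:
```python
from plan import *
p,q=start(); print(arm.read_state()['joints'])
plan(p,q,[471,-80.5,170],np.pi+0.038,dec=3)
for n in ['top','side']:
    P=arm.get_image(n); save(P,n+'1.png')
```

```text
[ 1.61278739e-01  2.92271340e-01 -5.22385839e-01  9.68010684e-05
 -7.57006324e-01 -1.30004134e-01]
d [-0.047, 0.006, -0.004] w [0.0017, -0.0004, -0.0133] rows>=0.10
end [471.04 -80.48 170.  ] y angle -177.82
```

View pics/top1.png

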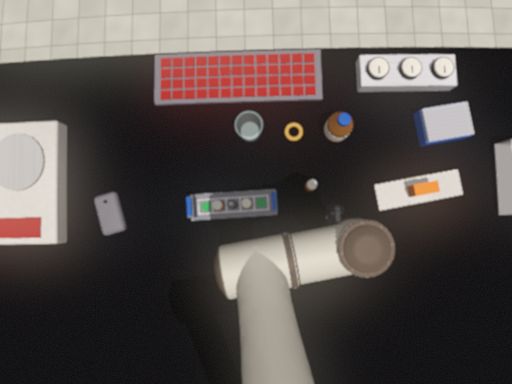

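View pics/side1.png

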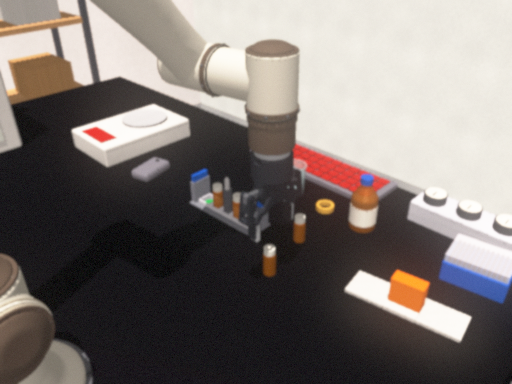

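Run:
```python
from plan import *
p,q=start()
P=arm.get_image('side')
for d in [(0,0,0),(0,0,73),(0,50,60),(0,-50,60)]: print(d,proj(P,p+q.apply(d)).round(1))
im=P['img'][130:290,210:350].copy(); cv2.imwrite('pics/side1z.png',cv2.resize(im[...,::-1],None,fx=3.7,fy=3.7,interpolation=cv2.INTER_CUBIC))
```

```text
(0, 0, 0) [271.7 202.1]
(0, 0, 73) [271.7 234.6]
(0, 50, 60) [253.3 240.9]
(0, -50, 60) [288.9 217.9]
```

View pics/side1z.png

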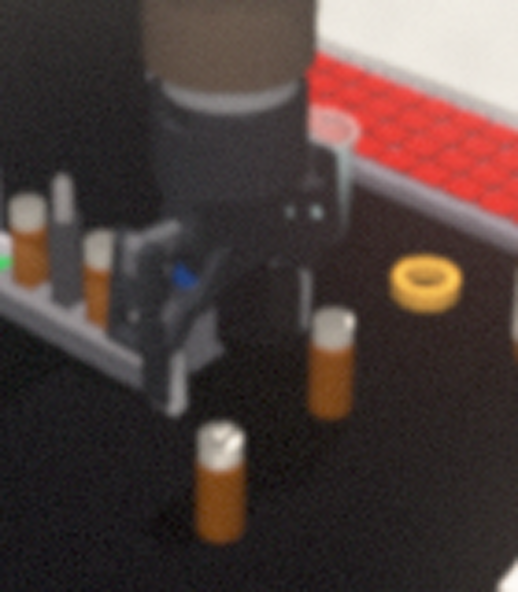

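>>> apply_moves([
  [[-0.047, 0.006, 0, 0, 0, -0.013, 1], [-0.047, 0.006, 0.38, 0, 0, -0.013, 1], [-0.047, 0.006, 0.757, 0, 0, -0.013, 1], [-0.047, 0.006, 0.757, 0, 0, -0.013, 1]],
])

```text
clock: 4.3
position: [467.4, -81.9, 90.9]
ee_rot: [0.719, -0.695, -0.003, 0.004]
contact_force: [-0.6, 0.0, 0.1]
gripper_width: 85.5
```

>>> apply_moves([
  [[0, 0, 0, 0, 0, 0, 0], [0, 0, 0, 0, 0, 0, -0.3], [0, 0, 0, 0, 0, 0, -1], [0, 0, 0, 0, 0, 0, -1], [0, 0, 0, 0, 0, 0, -1], [0, 0, 0, 0, 0, 0, -1]],
])

```text
clock: 4.9
position: [471.4, -80.9, 95.8]
ee_rot: [0.72, -0.694, 0.001, -0.001]
contact_force: [-0.8, -0.1, 7.0]
gripper_width: 23.9
```

Run:
```python
from plan import *
P=arm.get_image('side'); print(arm.read_state()['gripper_width'])
im=P['img'][130:290,210:350].copy(); cv2.imwrite('pics/side2z.png',cv2.resize(im[...,::-1],None,fx=3.7,fy=3.7,interpolation=cv2.INTER_CUBIC))
```

```text
24.127710535518407
```

View pics/side2z.png

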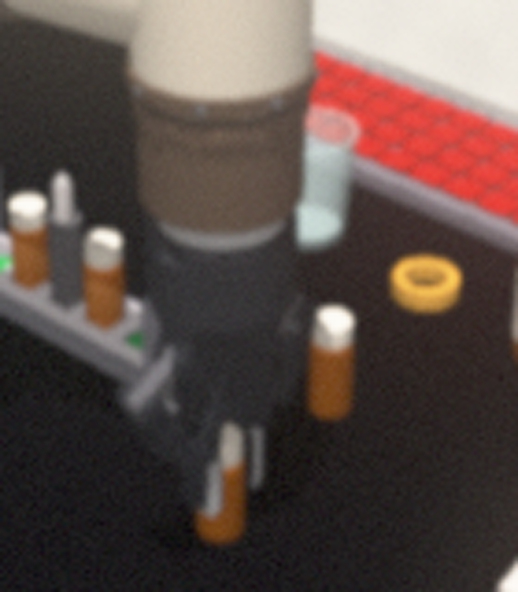

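>>> apply_moves([
  [[0, 0, -0.1, 0, 0, 0, -1], [0, 0, -0.4, 0, 0, 0, -1], [0, 0, -0.9, 0, 0, 0, -1], [0, 0, -0.9, 0, 0, 0, -1]],
])

```text
clock: 5.35
position: [474.2, -80.7, 191.0]
ee_rot: [0.721, -0.693, 0.005, -0.005]
contact_force: [0.2, -0.2, -2.0]
gripper_width: 24.0
```

Run:
```python
from plan import *
p,q=start(); print(p,arm.read_state()['gripper_width'],arm.read_state()['contact_force'])
p2,q2=plan(p,q,[490,165,184],np.pi+0.038)
plan(p2,q2,[552.1,205.2,184],np.pi+0.038)
```

```text
[474.21762631 -80.70877847 191.00084743] 23.967061995760325 [ 0.20989009 -0.24464323 -2.00578005]
d [-0.82, -0.08, 0.02] w [-0.01, 0.0, 0.001] rows>=1.65
d [-0.81, -0.09, 0.03] w [-0.01, 0.0, 0.0] rows>=1.63
d [-0.82, -0.08, 0.02] w [-0.009, 0.0, 0.001] rows>=1.65
end [489.83 165.08 184.28] y angle -177.83
d [-0.38, -0.64, 0.0] w [-0.0, 0.0, -0.0] rows>=1.49
end [552.35 205.47 184.29] y angle -177.83
```

>>> apply_moves([
  [[-0.41, -0.05, 0, 0, 0, 0, -1], [-0.82, -0.1, 0, 0, 0, 0, -1]],
])

```text
clock: 5.55
position: [477.4, 1.6, 185.3]
ee_rot: [0.719, -0.695, 0.0, -0.001]
contact_force: [1.9, -0.0, -0.2]
gripper_width: 23.9
```

>>> apply_moves([
  [[-0.41, -0.05, 0, 0, 0, 0, -1], [-0.81, -0.1, 0, 0, 0, 0, -1]],
])

```text
clock: 5.75
position: [484.3, 84.2, 184.9]
ee_rot: [0.72, -0.694, 0.0, -0.001]
contact_force: [0.3, -0.6, -1.2]
gripper_width: 24.2
```

>>> apply_moves([
  [[-0.41, -0.04, 0, 0, 0, 0, -1], [-0.82, -0.08, 0, 0, 0, 0, -1]],
])

```text
clock: 5.95
position: [489.2, 166.6, 184.8]
ee_rot: [0.72, -0.694, -0.0, -0.0]
contact_force: [1.0, -0.0, -0.4]
gripper_width: 23.9
```

>>> apply_moves([
  [[-0.19, -0.32, 0, 0, 0, 0, -1], [-0.38, -0.63, 0, 0, 0, 0, -1], [-0.38, -0.63, 0, 0, 0, 0, -1], [-0.38, -0.63, 0, 0, 0, 0, -1], [-0.38, -0.63, 0, 0, 0, 0, -1]],
])

```text
clock: 6.45
position: [550.1, 204.5, 184.1]
ee_rot: [0.72, -0.694, -0.0, 0.001]
contact_force: [-0.6, -1.0, 0.1]
gripper_width: 23.7
```

Run:
```python
from plan import *
p,q=start(); print(arm.read_state()['gripper_width'],arm.read_state()['contact_force'])
plan(p,q,[552.1,205.2,184],np.pi+0.038,dec=3)
for n in ['side','top']:
    P=arm.get_image(n)
    im=P['img'][100:260,150:290].copy(); cv2.imwrite('pics/%s3z.png'%n,cv2.resize(im[...,::-1],None,fx=3.7,fy=3.7,interpolation=cv2.INTER_CUBIC))
    print(n,'axis foot',proj(P,p-[0,0,94]).round(1),'mid', proj(P,p-[0,0,63]).round(1),[ (np.round(m['at'],1),m['conf']) for m in arm.mark_of('jar_a_mid',P)])
```

```text
23.676185786060167 [-0.55926794 -1.01430327  0.10049947]
d [-0.007, -0.02, 0.001] w [0.0026, -0.0009, -0.003] rows>=0.04
end [552.08 205.23 183.99] y angle -177.82
side axis foot [206.5 172.2] mid [205.6 160.6] [(array([321.8, 209.9]), 0.73), (array([204.1, 161.2]), 0.64)]
top axis foot [200.5 205.8] mid [198.5 205.5] [(array([265.3, 202.5]), 0.16)]
```

View pics/side3z.png

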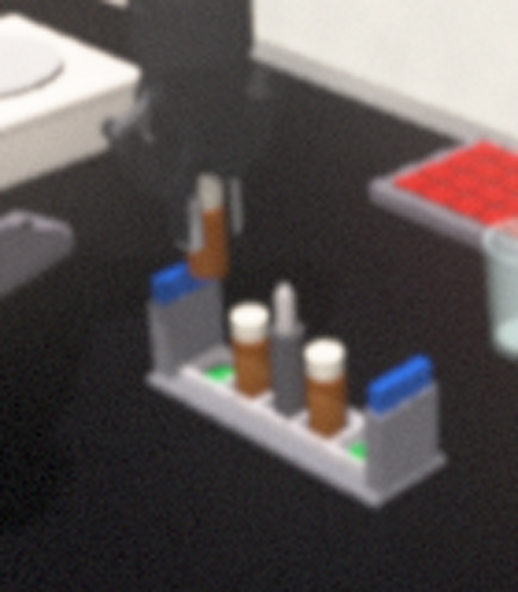

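View pics/top3z.png

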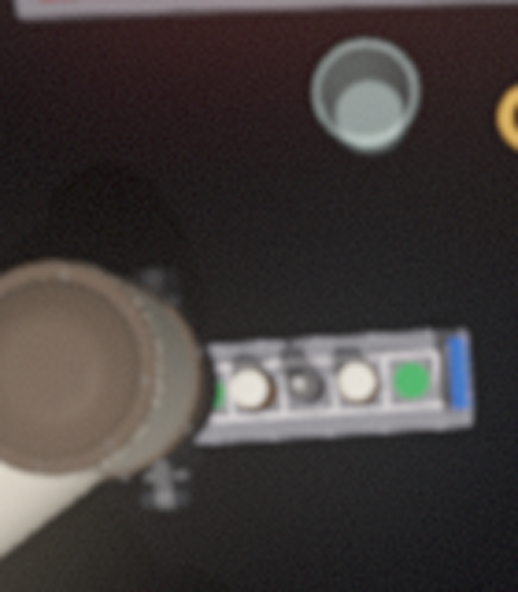

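>>> apply_moves([
  [[-0.007, -0.015, 0.36, 0, 0, 0, -1], [-0.007, -0.015, 0.68, 0, 0, 0, -1], [-0.007, -0.015, 0.68, 0, 0, 0, -1], [-0.007, -0.015, 0.68, 0, 0, 0, -1]],
])

```text
clock: 7.05
position: [552.7, 205.8, 116.7]
ee_rot: [0.72, -0.694, 0.0, 0.0]
contact_force: [0.4, 0.7, -0.9]
gripper_width: 23.9
```

Run:
```python
from fit import *
from plan import start
p,q=start(); print(p,arm.read_state()['contact_force'])
P=arm.get_image('side')
a,b=135,165
im=cv2.resize(P['img'][a:a+90,b:b+90,::-1],None,fx=6.6,fy=6.6,interpolation=cv2.INTER_CUBIC)
c=(554.725,137.2,.038)
def pt(W,col):
    u=(proj(P,W)-[b,a]+.5)*6.6; cv2.circle(im,tuple(int(x) for x in u),2,col,-1)
for t in np.linspace(0,6.28,24):
    pt(p+[13*np.cos(t),13*np.sin(t),-94],(0,255,255))
    pt(np.array(gp(c,0,68,5))+[12*np.cos(t),12*np.sin(t),0],(255,0,255))
for sx in(-1,1):
    for sy in (-1,1): pt(gp(c,sx*15.5,68+sy*15.5,14),(255,255,0)); 
pt((c[0],c[1],100),(0,0,255))
cv2.imwrite('pics/side4z.png',im)
```

```text
[552.73758945 205.83049184 116.66069619] [ 0.43686396  0.71646296 -0.87934988]
```

View pics/side4z.png

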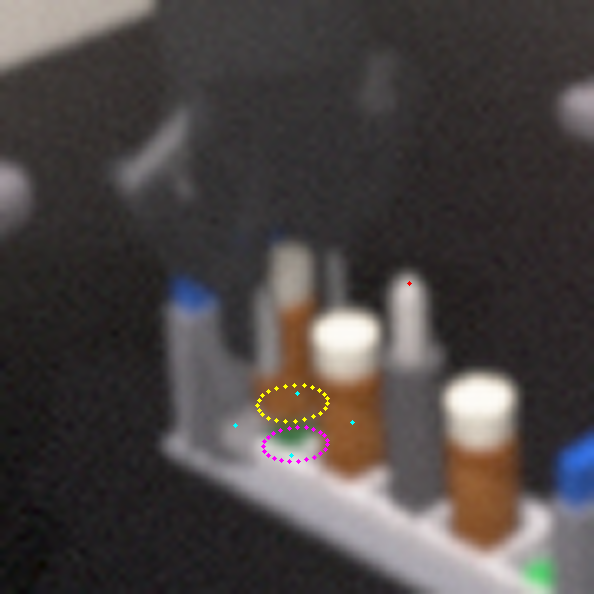

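Run:
```python
from h import *
P=arm.get_image('side')
im=P['img'][170:215,190:235,::-1].astype(float); im=np.clip((im/255)**0.6*300,0,255).astype(np.uint8)
cv2.imwrite('pics/side5z.png',cv2.resize(im,None,fx=13,fy=13,interpolation=cv2.INTER_CUBIC))
```

```text
(no output)
```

View pics/side5z.png

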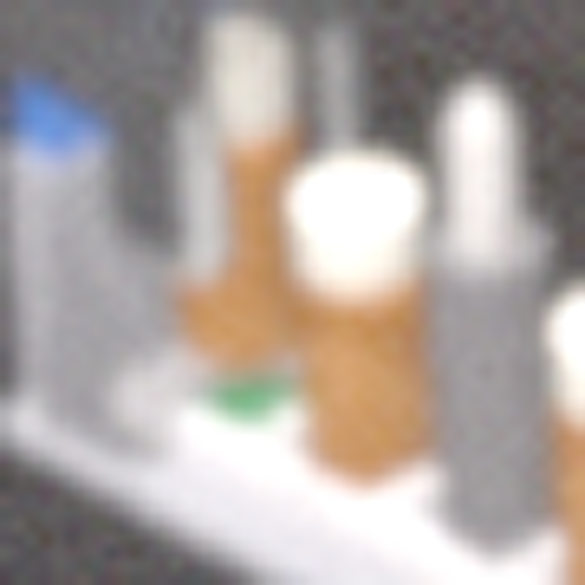

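>>> apply_moves([
  [[0, 0, 0.05, 0, 0, 0, -1], [0, 0, 0.1, 0, 0, 0, -1], [0, 0, 0.13, 0, 0, 0, -1], [0, 0, 0.15, 0, 0, 0, -1], [0, 0, 0.15, 0, 0, 0, -1]],
])

```text
clock: 7.65
position: [552.6, 206.0, 101.1]
ee_rot: [0.72, -0.694, 0.0, 0.0]
contact_force: [-0.2, 0.1, -0.6]
gripper_width: 24.1
```

>>> apply_moves([
  [[0, 0, 0.01, 0, 0, 0, -1], [0, 0, 0.02, 0, 0, 0, -1], [0, 0, 0.02, 0, 0, 0, -1]],
])

```text
clock: 7.95
position: [552.7, 206.1, 100.9]
ee_rot: [0.72, -0.694, 0.0, -0.0]
contact_force: [-3.0, -1.0, 8.3]
gripper_width: 24.2
```

>>> apply_moves([
  [[0, 0, 0.01, 0, 0, 0, -1], [0, 0, 0.01, 0, 0, 0, -1], [0, 0, 0.01, 0, 0, 0, -1]],
])

```text
clock: 8.25
position: [552.6, 206.1, 100.8]
ee_rot: [0.72, -0.694, 0.0, -0.0]
contact_force: [-4.9, -0.6, 14.4]
gripper_width: 24.0
```

>>> apply_moves([
  [[0, 0, -0.02, 0, 0, 0, -1], [0, 0, -0.02, 0, 0, 0, -0.3], [0, 0, -0.02, 0, 0, 0, 0], [0, 0, -0.02, 0, 0, 0, 0.2], [0, 0, -0.02, 0, 0, 0, 0.2], [0, 0, -0.5, 0, 0, 0, 0.2], [0, 0, -0.95, 0, 0, 0, 0.2]],
])

```text
clock: 8.95
position: [552.1, 205.6, 192.8]
ee_rot: [0.72, -0.694, -0.0, 0.002]
contact_force: [1.9, 1.0, 1.4]
gripper_width: 51.0
```

Run:
```python
from plan import *
p,q=start(); print(p,arm.read_state()['gripper_width'])
P=arm.get_image('side')
im=P['img'][130:240,165:325,::-1]
cv2.imwrite('pics/side6z.png',cv2.resize(im,None,fx=4.8,fy=4.8,interpolation=cv2.INTER_CUBIC))
p2,q2=plan(p,q,[500,130,190],np.pi+0.038)
p2,q2=plan(p2,q2,[595.3,-51.5,175],np.pi+0.038)
p2,q2=plan(p,q,[595.3,-51.5,175],np.pi+0.038)
```

```text
[552.14470932 205.5946974  192.79136431] 51.02692988899718
d [0.74, 0.55, 0.03] w [0.007, -0.005, -0.002] rows>=1.84
end [499.92 129.6  190.17] y angle -177.82
d [0.92, -0.44, 0.08] w [-0.0, -0.0, 0.0] rows>=2.05
d [0.93, -0.44, 0.07] w [-0.0, -0.0, 0.0] rows>=2.06
end [594.91 -51.92 175.2 ] y angle -177.82
d [0.86, -0.11, 0.06] w [0.002, -0.002, -0.001] rows>=1.74
d [0.86, -0.11, 0.06] w [0.003, -0.001, -0.0] rows>=1.74
d [0.86, -0.12, 0.06] w [0.002, -0.002, -0.001] rows>=1.74
end [595.75 -50.98 175.17] y angle -177.82
```

View pics/side6z.png

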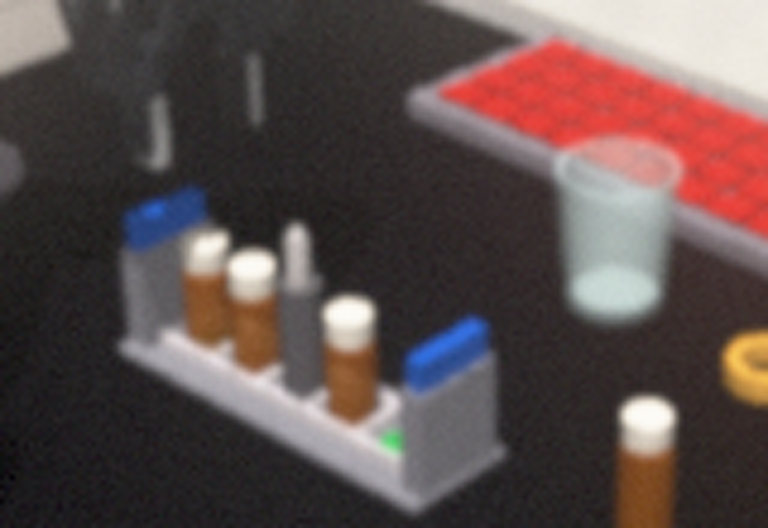

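>>> apply_moves([
  [[0, 0, -0.15, 0, 0, 0, 0.2], [0.43, -0.06, -0.15, 0, 0, 0, 0.5], [0.86, -0.11, -0.15, 0, 0, 0, 1]],
])

```text
clock: 9.3
position: [567.0, 120.6, 208.7]
ee_rot: [0.721, -0.693, 0.0, -0.001]
contact_force: [0.8, -1.0, -0.1]
gripper_width: 76.4
```

>>> apply_moves([
  [[0.43, -0.06, 0, 0, 0, 0, 1], [0.86, -0.11, 0, 0, 0, 0, 1]],
])

```text
clock: 9.5
position: [581.0, 33.5, 208.1]
ee_rot: [0.72, -0.694, 0.0, -0.0]
contact_force: [0.6, 0.1, 0.0]
gripper_width: 85.3
```

>>> apply_moves([
  [[0.43, -0.06, 0.15, 0, 0, 0, 1], [0.86, -0.12, 0.3, 0, 0, 0, 1], [0.86, -0.12, 0.3, 0, 0, 0, 1], [0.86, -0.12, 0.3, 0, 0, 0, 1], [0.86, -0.12, 0.3, 0, 0, 0, 1]],
])

```text
clock: 10.0
position: [596.3, -50.0, 178.4]
ee_rot: [0.72, -0.694, 0.0, -0.0]
contact_force: [0.1, 0.4, 0.0]
gripper_width: 85.1
```

Run:
```python
from plan import *
p,q=start()
plan(p,q,[595.3,-51.5,94],np.pi+0.038,dec=3)
```

```text
d [0.014, 0.011, 0.844] w [-0.0014, 0.0001, -0.0006] rows>=1.69
end [595.33 -51.46  94.03] y angle -177.82
```

>>> apply_moves([
  [[0.012, 0.01, 0.2, 0, 0, 0, 1], [0.012, 0.01, 0.6, 0, 0, 0, 1], [0.012, 0.01, 0.84, 0, 0, 0, 1], [0.012, 0.01, 0.84, 0, 0, 0, 1], [0.012, 0.01, 0.84, 0, 0, 0, 1]],
])

```text
clock: 10.5
position: [595.8, -50.7, 95.0]
ee_rot: [0.721, -0.693, 0.001, -0.0]
contact_force: [0.4, 0.7, 0.4]
gripper_width: 85.4
```

>>> apply_moves([
  [[0, 0, 0, 0, 0, 0, 0], [0, 0, 0, 0, 0, 0, -0.3], [0, 0, 0, 0, 0, 0, -1], [0, 0, 0, 0, 0, 0, -1], [0, 0, 0, 0, 0, 0, -1], [0, 0, 0, 0, 0, 0, -1]],
])

```text
clock: 11.1
position: [595.6, -51.9, 95.3]
ee_rot: [0.72, -0.694, 0.001, -0.0]
contact_force: [-1.1, 0.8, 5.6]
gripper_width: 24.1
```

Run:
```python
from plan import *
P=arm.get_image('side'); print(arm.read_state()['gripper_width'])
im=P['img'][130:290,210:350].copy(); cv2.imwrite('pics/side7z.png',cv2.resize(im[...,::-1],None,fx=3.7,fy=3.7,interpolation=cv2.INTER_CUBIC))
```

```text
23.629414971627444
```

View pics/side7z.png

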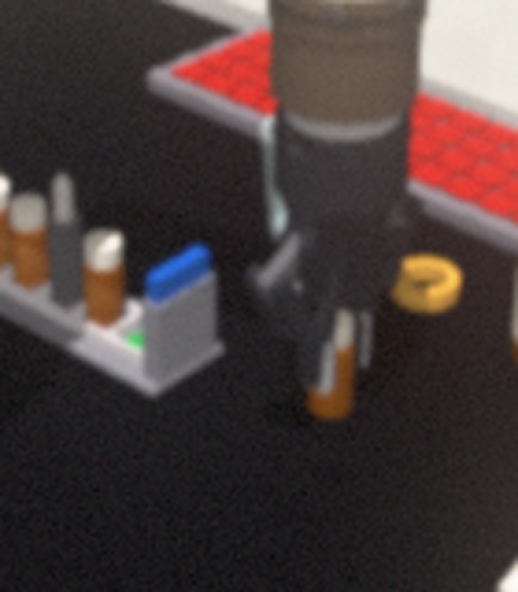

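>>> apply_moves([
  [[0, 0, -0.1, 0, 0, 0, -1], [0, 0, -0.4, 0, 0, 0, -1], [0, 0, -0.9, 0, 0, 0, -1], [0, 0, -0.95, 0, 0, 0, -1], [0, 0, -0.95, 0, 0, 0, -1]],
])

```text
clock: 11.65
position: [595.8, -51.7, 191.4]
ee_rot: [0.72, -0.694, 0.001, -0.002]
contact_force: [0.2, 0.7, -1.0]
gripper_width: 23.7
```

Run:
```python
from plan import *
p,q=start(); print(p)
plan(p,q,[557.5,69.8,190],np.pi+0.038,dec=3)
```

```text
[595.75536528 -51.71649934 191.42411777]
d [-0.614, 0.169, 0.007] w [-0.0045, 0.0009, -0.0013] rows>=1.27
d [-0.614, 0.168, 0.007] w [-0.0045, 0.0009, -0.0013] rows>=1.27
end [557.54  69.75 189.99] y angle -177.82
```

>>> apply_moves([
  [[-0.31, 0.085, 0, 0, 0, 0, -1], [-0.614, 0.169, 0, 0, 0, 0, -1]],
])

```text
clock: 11.85
position: [574.7, 8.8, 187.4]
ee_rot: [0.719, -0.695, -0.001, 0.001]
contact_force: [0.4, 1.4, -0.4]
gripper_width: 23.8
```

>>> apply_moves([
  [[-0.31, 0.085, 0, 0, 0, 0, -1], [-0.614, 0.168, 0, 0, 0, 0, -1], [-0.614, 0.168, 0, 0, 0, 0, -1], [-0.614, 0.168, 0, 0, 0, 0, -1], [-0.614, 0.168, 0, 0, 0, 0, -1]],
])

```text
clock: 12.35
position: [556.6, 69.0, 188.2]
ee_rot: [0.72, -0.694, -0.0, 0.001]
contact_force: [0.4, -0.2, 0.1]
gripper_width: 23.7
```

Run:
```python
from plan import *
p,q=start(); print(p)
plan(p,q,[557.5,69.8,117],np.pi+0.038,dec=3)
```

```text
[556.58155356  68.99129609 188.2446008 ]
d [-0.008, -0.011, 0.712] w [0.004, -0.0012, -0.0035] rows>=1.42
end [557.51  69.78 117.04] y angle -177.82
```

>>> apply_moves([
  [[-0.006, -0.008, 0.2, 0, 0, 0, -1], [-0.006, -0.008, 0.55, 0, 0, 0, -1], [-0.006, -0.008, 0.71, 0, 0, 0, -1], [-0.006, -0.008, 0.71, 0, 0, 0, -1], [-0.006, -0.008, 0.71, 0, 0, 0, -1]],
])

```text
clock: 12.85
position: [558.2, 69.5, 118.2]
ee_rot: [0.72, -0.694, 0.0, 0.0]
contact_force: [1.2, -0.4, 0.4]
gripper_width: 24.2
```

Run:
```python
from fit import *
from plan import start
p,q=start(); print(p,arm.read_state()['contact_force'])
P=arm.get_image('side')
a,b=170,220; f=11
im=P['img'][a:a+55,b:b+55,::-1].astype(float); im=np.clip((im/255)**0.6*300,0,255).astype(np.uint8)
im=cv2.resize(im,None,fx=f,fy=f,interpolation=cv2.INTER_CUBIC)
c=(554.9,138,.038)
def pt(W,col):
    u=(proj(P,W)-[b,a]+.5)*f; cv2.circle(im,tuple(int(x) for x in u),2,col,-1)
for t in np.linspace(0,6.28,24):
    pt(p+[13*np.cos(t),13*np.sin(t),-95.5],(0,255,255))
    pt(np.array(gp(c,0,-68,5))+[12*np.cos(t),12*np.sin(t),0],(255,0,255))
cv2.imwrite('pics/side8z.png',im)
```

```text
[558.17228993  69.53089437 118.2495755 ] [ 1.17005979 -0.37528631  0.37484057]
```

View pics/side8z.png

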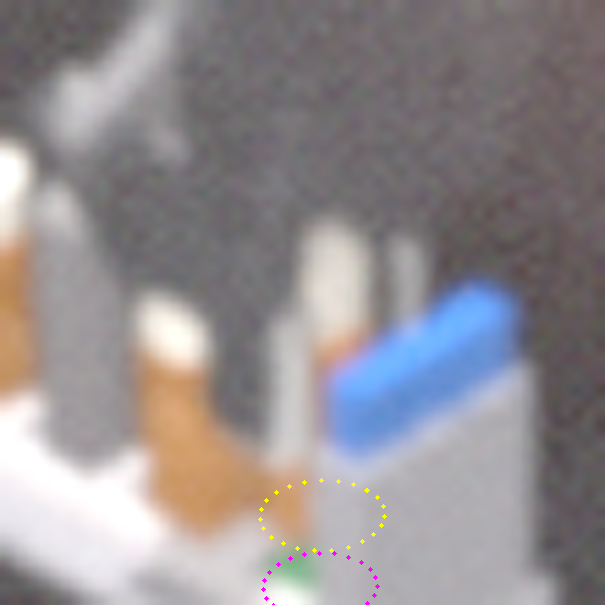

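>>> apply_moves([
  [[0, 0, 0.05, 0, 0, 0, -1], [0, 0, 0.1, 0, 0, 0, -1], [0, 0, 0.13, 0, 0, 0, -1], [0, 0, 0.15, 0, 0, 0, -1], [0, 0, 0.15, 0, 0, 0, -1]],
])

```text
clock: 13.4
position: [557.5, 70.3, 102.9]
ee_rot: [0.72, -0.694, -0.0, 0.0]
contact_force: [0.5, -0.7, -0.6]
gripper_width: 24.1
```

>>> apply_moves([
  [[0, 0, 0.01, 0, 0, 0, -1], [0, 0, 0.02, 0, 0, 0, -1], [0, 0, 0.03, 0, 0, 0, -1], [0, 0, 0.03, 0, 0, 0, -1]],
])

```text
clock: 13.8
position: [557.8, 70.3, 100.3]
ee_rot: [0.72, -0.694, 0.0, -0.0]
contact_force: [-0.3, 0.1, -0.6]
gripper_width: 23.7
```

>>> apply_moves([
  [[0, 0, 0.01, 0, 0, 0, -1], [0, 0, 0.015, 0, 0, 0, -1], [0, 0, 0.015, 0, 0, 0, -1]],
])

```text
clock: 14.1
position: [557.8, 70.3, 100.2]
ee_rot: [0.72, -0.694, 0.0, -0.0]
contact_force: [-2.9, 0.3, 8.4]
gripper_width: 24.0
```

>>> apply_moves([
  [[0, 0, -0.01, 0, 0, 0, -1], [0, 0, -0.01, 0, 0, 0, -0.3], [0, 0, -0.01, 0, 0, 0, 0], [0, 0, -0.01, 0, 0, 0, 0.2], [0, 0, -0.01, 0, 0, 0, 0.2], [0, 0, -0.5, 0, 0, 0, 0.2], [0, 0, -0.95, 0, 0, 0, 0.2], [0, 0, -0.95, 0, 0, 0, 0.2]],
])

```text
clock: 14.9
position: [561.1, 71.3, 200.3]
ee_rot: [0.721, -0.693, 0.004, -0.006]
contact_force: [0.3, -0.4, 0.7]
gripper_width: 51.0
```

Run:
```python
from plan import *
p,q=start(); print(p,arm.read_state()['gripper_width'])
P=arm.get_image('side')
im=P['img'][130:240,165:325,::-1]
cv2.imwrite('pics/side9z.png',cv2.resize(im,None,fx=4.8,fy=4.8,interpolation=cv2.INTER_CUBIC))
p2,q2=plan(p,q,[578.1,-323.9,180],np.pi+0.169)
```

```text
[561.12613806  71.29457103 200.32385614] 51.01811475277116
d [0.99, -0.0, 0.05] w [-0.007, 0.001, -0.065] rows>=1.98
d [0.99, 0.02, 0.05] w [-0.007, 0.001, -0.065] rows>=1.98
d [0.98, 0.07, 0.05] w [-0.006, 0.001, -0.066] rows>=1.97
d [0.99, 0.09, 0.04] w [-0.007, 0.001, -0.065] rows>=1.99
end [ 577.89 -323.98  180.47] y angle -170.31
```

View pics/side9z.png

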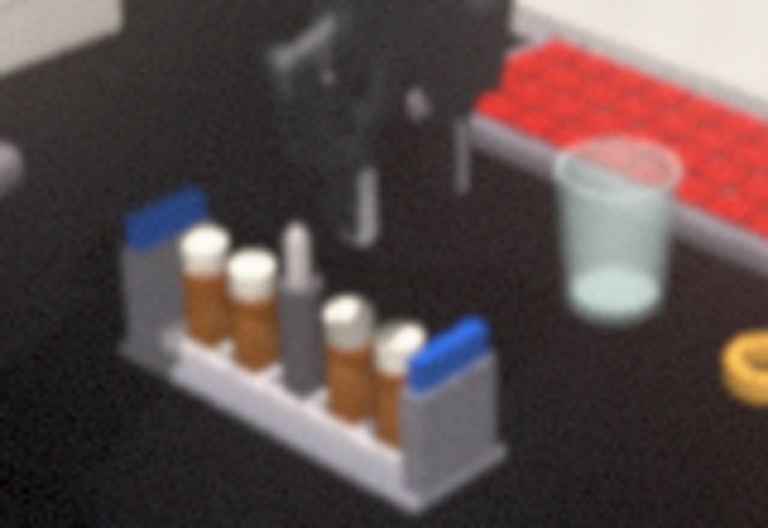

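>>> apply_moves([
  [[0.5, 0, 0, 0, 0, -0.032, 0.5], [0.99, 0, 0, 0, 0, -0.065, 1]],
])

```text
clock: 15.15
position: [560.8, -28.7, 192.8]
ee_rot: [0.733, -0.681, -0.001, 0.0]
contact_force: [-0.1, -0.0, -0.1]
gripper_width: 76.4
```

>>> apply_moves([
  [[0.5, 0.02, 0, 0, 0, -0.032, 1], [0.99, 0.02, 0.05, 0, 0, -0.065, 1]],
])

```text
clock: 15.35
position: [565.7, -129.2, 188.0]
ee_rot: [0.743, -0.67, -0.0, 0.0]
contact_force: [1.2, 0.4, 0.3]
gripper_width: 85.3
```

>>> apply_moves([
  [[0.5, 0.02, 0, 0, 0, -0.032, 1], [0.98, 0.05, 0.05, 0, 0, -0.065, 1]],
])

```text
clock: 15.55
position: [570.8, -227.5, 182.6]
ee_rot: [0.753, -0.658, -0.001, 0.0]
contact_force: [0.5, 0.5, -0.5]
gripper_width: 85.3
```

>>> apply_moves([
  [[0.5, 0.03, 0, 0, 0, -0.032, 1], [0.96, 0.06, 0.05, 0, 0, -0.065, 1], [0.96, 0.06, 0.05, 0, 0, -0.065, 1], [0.96, 0.06, 0.05, 0, 0, -0.065, 1], [0.96, 0.06, 0.05, 0, 0, -0.065, 1]],
])

```text
clock: 16.05
position: [577.7, -320.8, 177.6]
ee_rot: [0.764, -0.646, -0.001, 0.0]
contact_force: [0.1, -0.0, 0.5]
gripper_width: 85.2
```

```bash
python3 - <<'E'
from plan import *
p,q=start(); print(p,arm.read_state()['gripper_width'])
for n in ['side','top']:
    P=arm.get_image(n); save(P,n+'10.png'); 
    print(n,proj(P,p+q.apply([0,0,73])),[(m['at'],m['conf']) for m in arm.mark_of('cover_handle',P)])
p2,q2=plan(p,q,[578.4,-323.5,98],np.pi+0.169,dec=3)
E
python3 - <<'E'
import cv2
a=cv2.imread('pics/side10.png')[180:350,320:490]; cv2.imwrite('pics/side10z.png',cv2.resize(a,None,fx=3.5,fy=3.5,interpolation=cv2.INTER_CUBIC))
E
```

```text
[ 577.72202185 -320.75225015  177.60861423] 85.17037558461975
side [412.26090658 260.88060681] [([362.1, 227.7], 0.68), ([411.1, 283.3], 0.57)]
top [432.13413829 186.82383461] [([422.8, 187.4], 0.63), ([245.6, 201.1], 0.49)]
d [0.029, -0.004, 0.796] w [0.0035, 0.0024, -0.0034] rows>=1.59
end [ 578.45 -323.47   98.  ] y angle -170.32
```

View pics/side10z.png

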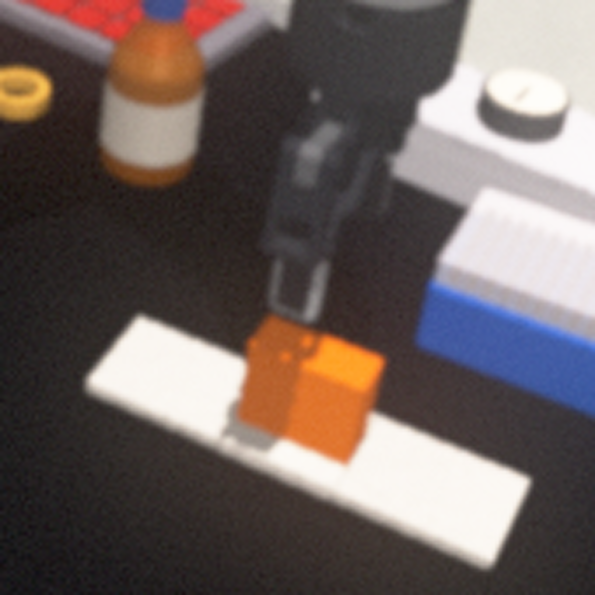

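View pics/top10.png

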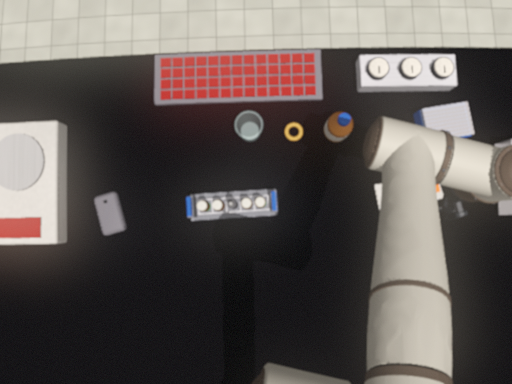

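>>> apply_moves([
  [[0.027, -0.009, 0.2, 0, 0, 0, 1], [0.027, -0.009, 0.55, 0, 0, 0, 1], [0.027, -0.009, 0.79, 0, 0, 0, 1], [0.027, -0.009, 0.79, 0, 0, 0, 1], [0.027, -0.009, 0.79, 0, 0, 0, 1]],
])

```text
clock: 16.75
position: [580.1, -323.6, 100.3]
ee_rot: [0.764, -0.645, 0.0, 0.0]
contact_force: [0.2, 0.3, 0.6]
gripper_width: 85.2
```

>>> apply_moves([
  [[0, 0, 0, 0, 0, 0, 0], [0, 0, 0, 0, 0, 0, -0.3], [0, 0, 0, 0, 0, 0, -1], [0, 0, 0, 0, 0, 0, -1], [0, 0, 0, 0, 0, 0, -1], [0, 0, 0, 0, 0, 0, -1]],
])

```text
clock: 17.35
position: [579.9, -324.2, 100.8]
ee_rot: [0.764, -0.646, 0.001, -0.0]
contact_force: [-0.2, 0.4, 4.8]
gripper_width: 27.4
```

Run:
```python
from plan import *
p,q=start(); s=arm.read_state(); print(p,s['contact_force'],s['wrist_torque'],s['gripper_width'])
P=arm.get_image('side'); save(P,'side11.png'); a=P['img'][180:350,320:490,::-1]; cv2.imwrite('pics/side11z.png',cv2.resize(a,None,fx=3.5,fy=3.5,interpolation=cv2.INTER_CUBIC))
```

```text
[ 579.87144496 -324.17596186  100.75620108] [-0.22043463  0.35816937  4.83156744] [0.2713418  0.22821715 0.00529053] 27.388435934104603
```

View pics/side11z.png

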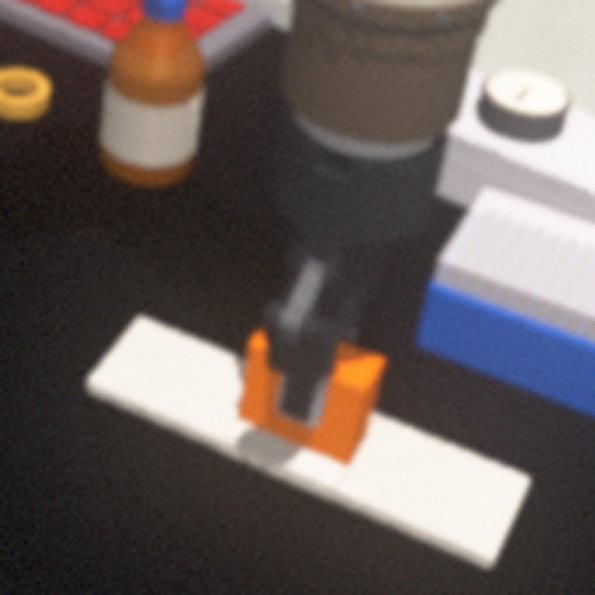

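Run:
```python
from fit import *
from plan import start
p,q=start()
P=arm.get_image('side'); f=3.5
Z=lambda w:((proj(P,w)-[320,180]+.5)*f).round(0)
for d in [(-11,28,73),(11,28,73),(-11,14,73),(11,14,73),(-11,28,45),(11,28,45)]: print('tool',d,Z(p+q.apply(d)))
# fit cover pose from side corners of image: plate top corners & handle
obs=[((-32,-108,8),(493,553)),((-32,108,8),(90,377)),((32,-108,8),(528,482)),((32,108,8),(140,317)),((-14,-30,60),(362,384)),((14,-30,60),(385,358)),((-14,-30,8),(349,463)),((-14,30,8),(240,412))]
for sub in [obs[:4],obs]:
  fn=lambda v: np.ravel([Z(gp(v,o[0][0],o[0][1],o[0][2]))-o[1] if 0 else ((proj(P,gp(v,*o[0]))-[320,180]+.5)*f-o[1]) for o in sub])
  r=least_squares(fn,[579,-323,.17],diff_step=1e-4); print(r.x,r.fun.round(0).reshape(-1,2).tolist())
```

```text
tool (-11, 28, 73) [269. 425.]
tool (11, 28, 73) [311. 443.]
tool (-11, 14, 73) [280. 409.]
tool (11, 14, 73) [321. 426.]
tool (-11, 28, 45) [277. 384.]
tool (11, 28, 45) [320. 401.]
[ 5.81314022e+02 -3.21423302e+02  1.53232046e-01] [[-1.0, 5.0], [-2.0, 1.0], [2.0, -5.0], [0.0, -2.0]]
[ 5.82773601e+02 -3.20912685e+02  1.50347299e-01] [[-1.0, 3.0], [-1.0, -1.0], [2.0, -6.0], [2.0, -4.0], [3.0, 4.0], [-1.0, -1.0], [-1.0, 1.0], [-3.0, 4.0]]
```

>>> apply_moves([
  [[0, 0, -0.05, 0, 0, 0, -1], [0, 0, -0.2, 0, 0, 0, -1], [0, 0, -0.4, 0, 0, 0, -1], [0, 0, -0.6, 0, 0, 0, -1], [0, 0, -0.6, 0, 0, 0, -1]],
])

```text
clock: 17.95
position: [581.0, -324.7, 163.4]
ee_rot: [0.764, -0.645, 0.003, -0.001]
contact_force: [0.1, -0.3, -2.5]
gripper_width: 27.0
```

Run:
```python
from plan import *
p,q=start(); s=arm.read_state(); print(p,s['contact_force'],s['wrist_torque'],s['gripper_width'])
P=arm.get_image('side'); a=P['img'][150:320,320:490,::-1]; cv2.imwrite('pics/side12z.png',cv2.resize(a,None,fx=3.5,fy=3.5,interpolation=cv2.INTER_CUBIC))
plan(p,q,[555.3,135.9,232],np.pi+0.038)
```

```text
[ 581.04006064 -324.67002306  163.38474162] [ 0.1441513  -0.32001387 -2.5204356 ] [-0.04413858 -0.15876349 -0.05510394] 27.022246297863763
d [-0.92, -0.1, -0.14] w [-0.002, -0.001, 0.052] rows>=1.87
d [-0.92, -0.08, -0.14] w [-0.003, -0.002, 0.052] rows>=1.87
d [-0.92, -0.06, -0.14] w [-0.002, -0.001, 0.052] rows>=1.87
d [-0.92, -0.03, -0.14] w [-0.003, -0.001, 0.051] rows>=1.86
d [-0.92, -0.01, -0.13] w [-0.002, -0.002, 0.052] rows>=1.86
end [555.44 135.88 231.53] y angle -177.82
```

View pics/side12z.png

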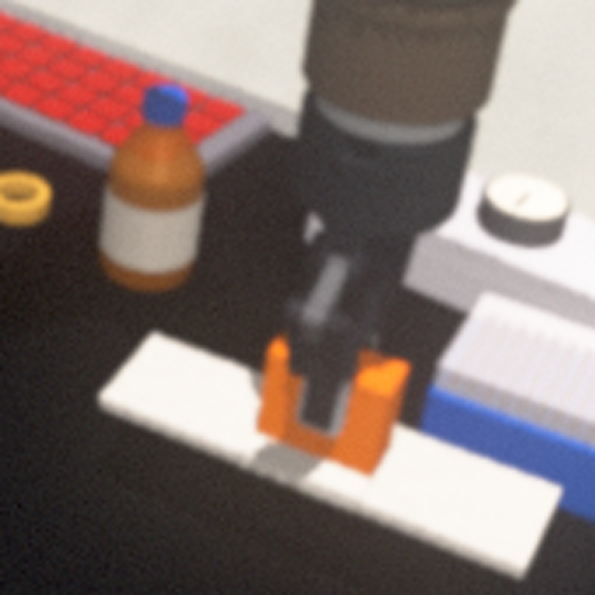

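>>> apply_moves([
  [[-0.2, -0.02, -0.1, 0, 0, 0.015, -1], [-0.55, -0.06, -0.25, 0, 0, 0.035, -1], [-0.92, -0.1, -0.4, 0, 0, 0.052, -1]],
])

```text
clock: 18.3
position: [572.9, -231.0, 197.9]
ee_rot: [0.754, -0.657, -0.002, 0.001]
contact_force: [-0.3, 1.0, -2.4]
gripper_width: 27.0
```

>>> apply_moves([
  [[-0.4, -0.04, -0.1, 0, 0, 0.026, -1], [-0.92, -0.08, -0.3, 0, 0, 0.052, -1]],
])

```text
clock: 18.5
position: [567.9, -143.7, 225.4]
ee_rot: [0.746, -0.666, -0.002, 0.001]
contact_force: [0.7, 1.1, -2.8]
gripper_width: 27.2
```

>>> apply_moves([
  [[-0.46, -0.03, 0, 0, 0, 0.026, -1], [-0.92, -0.06, 0, 0, 0, 0.052, -1]],
])

```text
clock: 18.7
position: [563.9, -51.0, 226.9]
ee_rot: [0.737, -0.675, -0.001, 0.0]
contact_force: [0.7, 0.8, -2.6]
gripper_width: 27.4
```

>>> apply_moves([
  [[-0.46, -0.01, 0, 0, 0, 0.026, -1], [-0.92, -0.03, 0, 0, 0, 0.051, -1]],
])

```text
clock: 18.9
position: [558.3, 40.7, 226.3]
ee_rot: [0.729, -0.685, -0.001, 0.001]
contact_force: [1.4, -0.3, -1.8]
gripper_width: 26.8
```

>>> apply_moves([
  [[-0.4, 0, 0, 0, 0, 0.026, -1], [-0.7, -0.01, 0, 0, 0, 0.045, -1], [-0.9, -0.01, 0, 0, 0, 0.052, -1], [-0.9, -0.01, 0, 0, 0, 0.052, -1], [-0.9, -0.01, 0, 0, 0, 0.052, -1], [-0.9, -0.01, 0, 0, 0, 0.052, -1]],
])

```text
clock: 19.5
position: [554.5, 128.1, 226.8]
ee_rot: [0.72, -0.694, -0.0, 0.001]
contact_force: [0.7, -0.1, -2.8]
gripper_width: 27.1
```

Run:
```python
from plan import *
p,q=start(); s=arm.read_state(); print(p,q.as_euler('xyz'),s['contact_force'],s['wrist_torque'],s['gripper_width'])
for n in ['side','top']:
    P=arm.get_image(n); save(P,n+'13.png')
    for l in ['cover_bore','cover_handle','carrier']: print(n,l,[(np.round(m['at'],1),round(m['conf'],2)) for m in arm.mark_of(l,P)])
a=cv2.imread('pics/side13.png')[80:240,150:320]; cv2.imwrite('pics/side13z.png',cv2.resize(a,None,fx=3.7,fy=3.7,interpolation=cv2.INTER_CUBIC))
plan(p,q,[555.3,135.9,212],np.pi+0.038,dec=3)
```

```text
[554.49325407 128.12628244 226.80889655] [ 3.13979557e+00 -6.95077619e-04 -1.53424158e+00] [ 0.6745351  -0.06736545 -2.82133888] [-0.02708411  0.00359436 -0.00145081] 27.07912806064601
side cover_bore [(array([229. , 166.9]), 0.72)]
side cover_handle [(array([227.6, 148.4]), 0.95)]
side carrier [(array([227.7, 211.6]), 0.87)]
top cover_bore []
top cover_handle [(array([111.7, 212.6]), 0.28)]
top carrier []
d [-0.077, -0.011, 0.148] w [0.0036, -0.0014, -0.0029] rows>=0.33
end [555.28 135.85 212.  ] y angle -177.82
```

View pics/side13z.png

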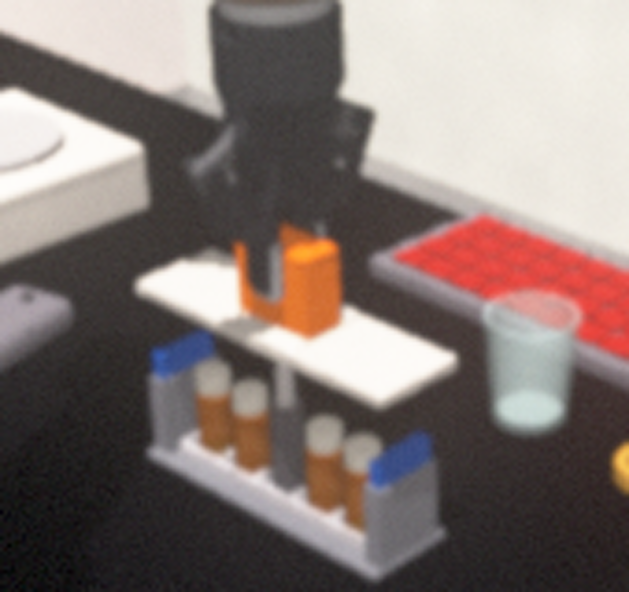

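View pics/top13.png

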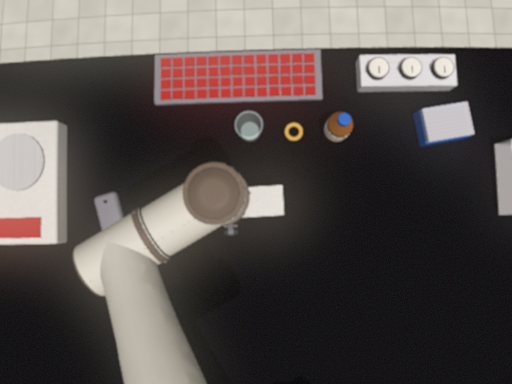

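Run:
```python
from fit import *
from plan import start
p,q=start(); print(p)
P=arm.get_image('side'); f=3.7
print('handle',at_z(P,(227.6,148.4),172),'bore',at_z(P,(229,166.9),126), 'carrier', at_z(P,(227.7,211.6),0))
for z0 in (122,126,None):
  obs=[((-32,-108,8),(383,393)),((-32,108,8),(136,287)),((32,-108,8),(457,357)),((-14,-30,8),(314,334)),((14,-30,60),(340,250)),((-14,-30,60),(289,258)),((14,-30,8),(341,318))]
  def fn(v):
    z=z0 if z0 else v[3]
    return np.ravel([((proj(P,np.add(gp(v,*o[0]),[0,0,z]))-[150,80]+.5)*f-o[1]) for o in obs])
  r=least_squares(fn,[555,130,.038,126],diff_step=1e-4); print(z0,r.x,r.fun.round(0).reshape(-1,2).tolist())
Z=lambda w:((proj(P,w)-[150,80]+.5)*f).round(0).tolist()
for d in [(-11,28,73),(11,28,73),(-11,14,73),(11,14,73),(-11,28,45),(11,28,45),(-11,14,45),(11,14,45)]: print('tool',d,Z(p+q.apply(d)))
a=P['img'][110:180,185:255,::-1]; cv2.imwrite('pics/side14z.png',cv2.resize(a,None,fx=8.5,fy=8.5,interpolation=cv2.INTER_CUBIC))
```

```text
[554.94149186 128.6649399  227.67661468]
handle [561.33420612 135.86201164 172.        ] bore [561.33831488 134.25502458 126.        ] carrier [559.65529964 145.45956287   0.        ]
122 [5.60992500e+02 1.38576836e+02 4.78005214e-02 1.26000000e+02] [[-1.0, 1.0], [-2.0, -6.0], [-1.0, -4.0], [-7.0, 5.0], [-3.0, -5.0], [14.0, 3.0], [-1.0, 5.0]]
126 [5.56184250e+02 1.32992038e+02 4.32713993e-02 1.26000000e+02] [[-1.0, 2.0], [-2.0, -7.0], [-0.0, -4.0], [-7.0, 5.0], [-3.0, -5.0], [14.0, 2.0], [-1.0, 5.0]]
None [5.64324995e+02 1.42446270e+02 5.09117443e-02 1.19228609e+02] [[-1.0, 1.0], [-1.0, -5.0], [-2.0, -5.0], [-7.0, 5.0], [-3.0, -4.0], [15.0, 3.0], [-1.0, 5.0]]
tool (-11, 28, 73) [243.0, 298.0]
tool (11, 28, 73) [269.0, 310.0]
tool (-11, 14, 73) [261.0, 290.0]
tool (11, 14, 73) [286.0, 302.0]
tool (-11, 28, 45) [241.0, 256.0]
tool (11, 28, 45) [266.0, 267.0]
tool (-11, 14, 45) [258.0, 248.0]
tool (11, 14, 45) [284.0, 259.0]
```

View pics/side14z.png

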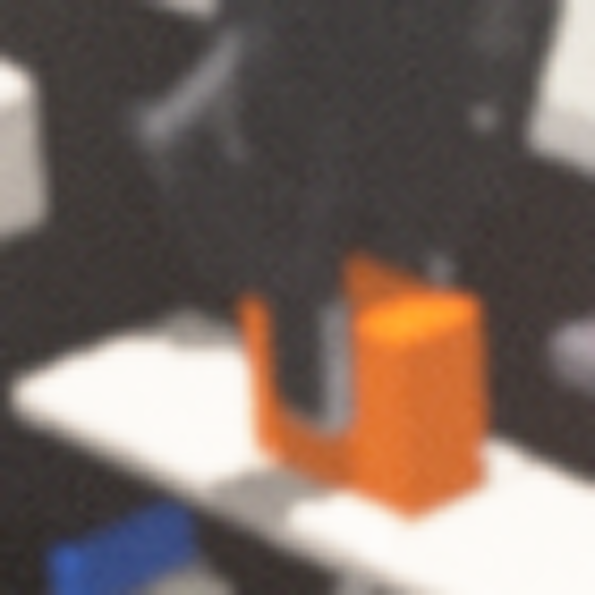

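Run:
```python
from fit import *
from plan import start
p,q=start(); print(p)
P=arm.get_image('side'); f=8.5
Z=lambda w:((proj(P,w)-[185,110]+.5)*f)
yaw=.038
for e in (-4,0,4):
    u=np.array([-np.sin(yaw),np.cos(yaw),0])
    c=p+e*u; v=(c[0],c[1],yaw); z0=p[2]-100.8
    print(e,{k:Z(np.add(gp(v,*k),[0,0,z0])).round(0).tolist() for k in [(-14,-30,8),(-14,30,8),(-14,-30,60),(14,-30,60),(14,-30,8)]})
print({k:Z(p+q.apply(k)).round(0).tolist() for k in [(11,14,73),(11,28,73),(-11,28,73),(11,14,54),(11,28,54),(-11,28,54)]})
```

```text
[554.94317969 128.76739465 227.68997694]
-4 {(-14, -30, 8): [425.0, 534.0], (-14, 30, 8): [267.0, 461.0], (-14, -30, 60): [417.0, 352.0], (14, -30, 60): [496.0, 315.0], (14, -30, 8): [502.0, 495.0]}
0 {(-14, -30, 8): [414.0, 529.0], (-14, 30, 8): [256.0, 457.0], (-14, -30, 60): [406.0, 347.0], (14, -30, 60): [485.0, 311.0], (14, -30, 8): [491.0, 490.0]}
4 {(-14, -30, 8): [403.0, 524.0], (-14, 30, 8): [246.0, 452.0], (-14, -30, 60): [395.0, 342.0], (14, -30, 60): [473.0, 306.0], (14, -30, 8): [480.0, 485.0]}
{(11, 14, 73): [359.0, 438.0], (11, 28, 73): [320.0, 457.0], (-11, 28, 73): [262.0, 430.0], (11, 14, 54): [356.0, 372.0], (11, 28, 54): [316.0, 390.0], (-11, 28, 54): [257.0, 364.0]}
```

>>> apply_moves([
  [[-0.05, 0, 0, 0, 0, 0, -1], [-0.094, -0.006, 0.06, 0, 0, 0, -1], [-0.094, -0.006, 0.15, 0, 0, 0, -1], [-0.094, -0.006, 0.18, 0, 0, 0, -1], [-0.094, -0.006, 0.18, 0, 0, 0, -1]],
])

```text
clock: 20.5
position: [554.7, 138.3, 208.4]
ee_rot: [0.72, -0.694, -0.0, 0.001]
contact_force: [0.5, 0.2, -3.1]
gripper_width: 27.2
```

Run:
```python
from plan import *
p,q=start(); s=arm.read_state(); print(p,s['contact_force'],s['wrist_torque'])
plan(p,q,[555.2,138.1,205],np.pi+0.038,dec=3)
P=arm.get_image('side'); a=P['img'][120:240,165:285,::-1]; cv2.imwrite('pics/side15z.png',cv2.resize(a,None,fx=5,fy=5,interpolation=cv2.INTER_CUBIC))
```

```text
[554.65791265 138.26159666 208.37443466] [ 0.54567827  0.24035551 -3.08452447] [-0.01371765  0.00097512  0.01309966]
d [0.002, -0.005, 0.034] w [0.0046, -0.0022, -0.0008] rows>=0.07
end [555.16 138.08 204.97] y angle -177.82
```

View pics/side15z.png

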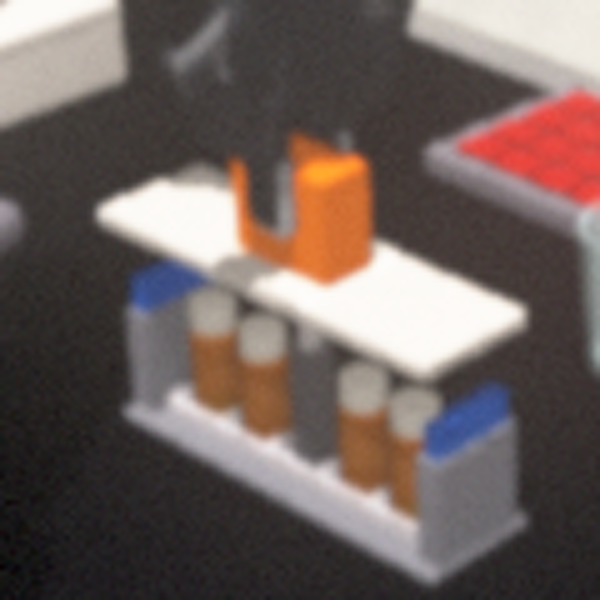

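Run:
```python
from fit import *
from plan import start
p,q=start()
P=arm.get_image('side'); f=5
im=P['img'][120:240,165:285,::-1]; im=cv2.resize(im,None,fx=f,fy=f,interpolation=cv2.INTER_CUBIC)
Z=lambda w:((proj(P,w)-[165,120]+.5)*f)
def draw(v,z0,pts,col):
    for a,b in pts:
        cv2.line(im,*[tuple(int(t) for t in Z(np.add(gp(v,*k),[0,0,z0])).round()) for k in(a,b)],col,1)
def bx(hx,hy,z0,z1,cy=0):
    c=[(sx*hx,cy+sy*hy) for sx,sy in((-1,-1),(1,-1),(1,1),(-1,1))]
    L=[]
    for i in range(4):
        for z in(z0,z1): L.append(((*c[i],z),(*c[(i+1)%4],z)))
        L.append(((*c[i],z0),(*c[i],z1)))
    return L
C=(555.2,138.1,.038)
draw(C,0,bx(32,106,0,5)+bx(22,4.5,70,77,98)+bx(22,4.5,70,77,-98),(0,255,255))
V=(p[0],p[1],.038); draw(V,p[2]-100.8,bx(32,108,0,8)+bx(14,30,8,60),(0,255,0))
cv2.imwrite('pics/side16z.png',im)
```

```text
(no output)
```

View pics/side16z.png

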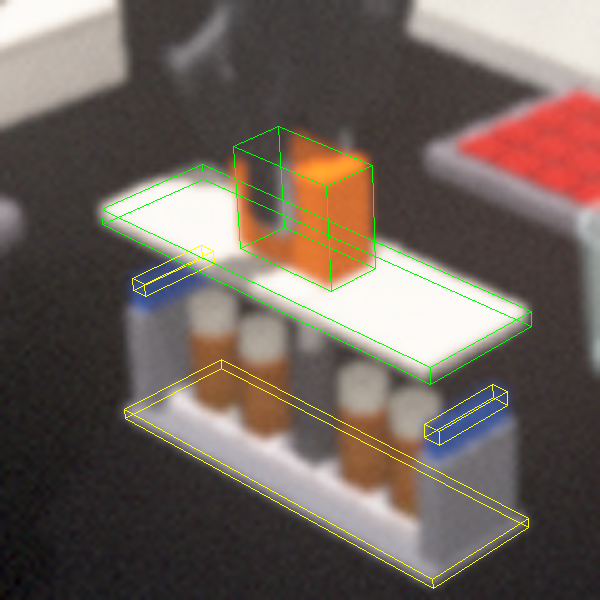

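>>> apply_moves([
  [[0.016, -0.004, 0.04, 0, 0, 0, -1], [0.016, -0.004, 0.06, 0, 0, 0, -1], [0.016, -0.004, 0.08, 0, 0, 0, -1], [0.016, -0.004, 0.1, 0, 0, 0, -1], [0.016, -0.004, 0.1, 0, 0, 0, -1]],
])

```text
clock: 21.1
position: [555.5, 136.8, 199.3]
ee_rot: [0.72, -0.694, -0.0, 0.0]
contact_force: [-0.6, -0.3, -3.0]
gripper_width: 27.2
```

>>> apply_moves([
  [[0, 0, 0.02, 0, 0, 0, -1], [0, 0, 0.04, 0, 0, 0, -1], [0, 0, 0.06, 0, 0, 0, -1], [0, 0, 0.06, 0, 0, 0, -1]],
])

```text
clock: 21.5
position: [555.4, 136.8, 193.2]
ee_rot: [0.72, -0.694, -0.0, 0.0]
contact_force: [-0.6, -0.1, -2.6]
gripper_width: 27.6
```

>>> apply_moves([
  [[0, 0, 0.03, 0, 0, 0, -1], [0, 0, 0.06, 0, 0, 0, -1], [0, 0, 0.1, 0, 0, 0, -1], [0, 0, 0.13, 0, 0, 0, -1], [0, 0, 0.13, 0, 0, 0, -1]],
])

```text
clock: 22.0
position: [555.3, 136.7, 179.9]
ee_rot: [0.72, -0.694, -0.0, 0.001]
contact_force: [0.1, 0.0, -1.8]
gripper_width: 26.8
```

>>> apply_moves([
  [[0, 0, 0.02, 0, 0, 0, -1], [0, 0, 0.04, 0, 0, 0, -1], [0, 0, 0.04, 0, 0, 0, -1]],
])

```text
clock: 22.3
position: [555.8, 136.9, 177.3]
ee_rot: [0.72, -0.694, 0.0, -0.0]
contact_force: [-1.9, -0.1, 2.4]
gripper_width: 27.3
```

>>> apply_moves([
  [[0, 0, 0.02, 0, 0, 0, -1], [0, 0, 0.04, 0, 0, 0, -1], [0, 0, 0.06, 0, 0, 0, -1], [0, 0, 0.06, 0, 0, 0, -1]],
])

```text
clock: 22.7
position: [555.8, 136.9, 171.3]
ee_rot: [0.72, -0.694, 0.0, -0.0]
contact_force: [-2.9, 0.5, 7.1]
gripper_width: 27.3
```

>>> apply_moves([
  [[0, 0, 0.01, 0, 0, 0, -1], [0, 0, 0.02, 0, 0, 0, -1], [0, 0, 0.02, 0, 0, 0, -1]],
])

```text
clock: 23.0
position: [555.8, 136.9, 170.7]
ee_rot: [0.72, -0.694, 0.0, -0.0]
contact_force: [-5.1, -0.2, 12.1]
gripper_width: 27.2
```

>>> apply_moves([
  [[0, 0, 0.01, 0, 0, 0, -1], [0, 0, 0.015, 0, 0, 0, -1], [0, 0, 0.015, 0, 0, 0, -1], [0, 0, 0.015, 0, 0, 0, -1]],
])

```text
clock: 23.4
position: [555.8, 136.9, 170.6]
ee_rot: [0.721, -0.693, 0.001, -0.001]
contact_force: [-8.2, 0.1, 18.7]
gripper_width: 27.4
```

Run:
```python
from fit import *
from plan import start
p,q=start(); s=arm.read_state(); print(p,q.apply([0,0,1]),s['contact_force'],s['wrist_torque'],s['clock'])
P=arm.get_image('side'); f=5
im=P['img'][120:240,165:285,::-1]; im=cv2.resize(im,None,fx=f,fy=f,interpolation=cv2.INTER_CUBIC)
cv2.imwrite('pics/side17z.png',im)
```

```text
[555.7884202  136.93351729 170.60846723] [ 1.75495948e-03 -1.41768635e-04 -9.99998450e-01] [-8.2457086   0.10592939 18.72259434] [-0.01291401  2.56656763 -0.12117206] 23.4
```

View pics/side17z.png

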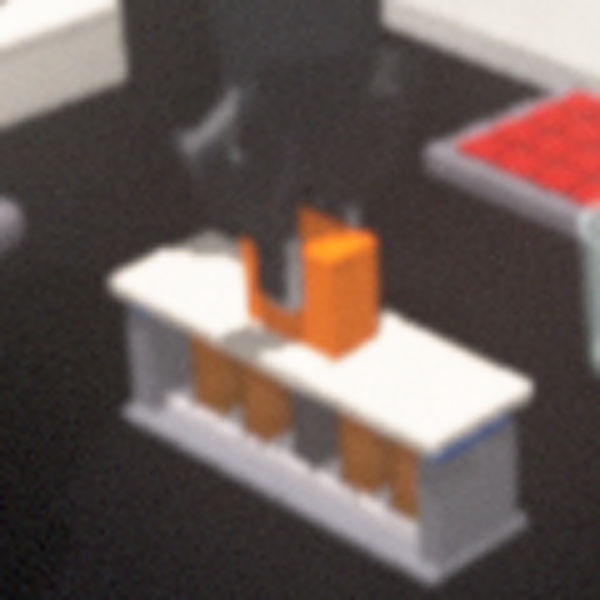

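```bash
python3 -c "
from bench import arm
print(arm.job_done()); s=arm.read_state(); print(s['position'],s['contact_force'],s['clock'])"
```

```text
the job is handed in; nothing more can be done
None
the job is handed in; nothing more can be done
```

I placed both loose jars in the carrier's two empty end places, lowered the cover onto the pin and pressed it to its stop. I then handed the job in at about 23.4 s, with the cover still gripped and pressed down. No verdict was reported.

**Jars:** each touched the floor of its place 5 mm higher than it had stood on the bench, which matches the floor height. After I let go, the pictures showed all four jars upright, one in each place.

**Cover:** it went onto the pin on the first descent, so no searching was needed, and it was square with the carrier as far as the arm's reading shows. The tool came down from 177.3 to 170.6 mm, which puts the underside near 70 mm. Two further presses raised the upward force from 7 to 12 to 19 N, with only 0.7 mm of movement in all, so it is on the hard stop. Tool tilt was about 0.002 rad.

**What disagreed or could not be seen:**
- My estimates of where the handle sat in the grip ranged from about -2.6 to +2.2 mm. I used +1.5 mm, and the bore's clearance took up the rest.
- While pressing, the wrist showed about 8 N sideways and 2.6 N m.
- I could not see the bore or the rail travel. That they are home is inferred from the tool height, the forces and the last picture.

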